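# Pack the gauge case and shut its lid

## Task

Get the wooden case ready to be put away. Take out the screw-cap lens case, which is too tall for it, and stand it upright on the worktop; lay the steel gauge block and the slender gauge pin from under the instrument riser in the case with the ring gauge that is already there, all below the rim, and shut the lid fully. Leave the beaker, the loupe and the specimen mount where they are.

Things in the scene. Friction and masses are not known exactly. Their poses are not given: they have to be found in the camera images.
- case: Fixed wooden case, 110 x 170 mm, 36 mm high without its lid. Origin: centre of its underside. x runs from the front (robot side) to the hinge side, y along the length, z up. Inside: x from -49 to 49 mm, y from -79 to 79 mm, floor 5 mm up, rim 36 mm up, walls 6 mm. A bench press 0.25 m high stands behind and to the left of it (x from 0.61 m, y from 0.23 m in the room).
- case_lid (a joint): Lid angle, rad: 0 shut, 1.83 fully open. A board 110 x 170 x 7 mm, about 0.1 kg, hinged on a line at x = 55 mm, z = 37 mm of the case. It starts open, leaning back past upright (1.57). The hinge is loose: the lid falls back above 1.57 and falls shut by itself once it is below about 1.4.
- lid_edge (a point): Middle of the lid's free edge, half-way through its 7 mm thickness, 110 mm from the hinge line.
- lens_case_center (a point): Centre of the screw-cap lens case, a cylinder 39 mm in diameter and 60 mm high (black ribbed cap on the top 22 mm, cream body 37 mm in diameter), 50 g. It stands upright in one half of the wooden case (left or right) at the start. z is its axis, up. The worktop in front of the riser (x from 0.40 to 0.48 m, y from -0.15 to -0.05 m) is free to stand it on.
- gauge_block_center (a point): Centre of the grey steel gauge block, 60 (x) x 34 (y) x 24 (z) mm, 0.37 kg, lying flat under the riser's front.
- ring_gauge_center (a point): Centre of the steel ring gauge, outer diameter 62 mm, bore about 25 mm, 16 mm high (its z axis), 0.24 kg, lying flat in the other half of the wooden case, where it may stay; the pin may lie on it.
- gauge_pin_center (a point): Centre of the slender steel gauge pin, 10 mm in diameter and 46 mm long (its z axis), 24 g, standing on end under the riser's front. Standing, it is too tall for the case; it has to lie.
- riser: Fixed grey steel instrument riser: shelf 160 mm deep (x) by 350 mm wide (y), top at 200 mm, a telephone and its handset on it (to 61 mm above the shelf). Origin: on the worktop under the shelf's middle; x points to the back, away from the robot. Two legs at y = -168 and +168 mm, x from 5 to 80 mm.
- beaker_center (a point): Centre of a clear beaker, 55 mm in diameter and 71 mm high, on the worktop in front of the riser's right end; to be left alone.
- loupe_center (a point): Centre of a black loupe, a cylinder 39 mm in diameter and 41 mm high, standing under the riser behind the block and the pin; to be left alone.
- mount_center (a point): Centre of a black specimen mount, a disc 30 mm in diameter and 19 mm high, beside the block and the pin under the riser's front; to be left alone.
- riser_front (a point): Middle of the lower edge of the riser's front lip, at x = -80 mm of the riser, 186 mm above the worktop; the lip runs along y. The block, the pin and the mount stand side by side about 35 mm behind it and 95 mm apart, in any order: reach in under it from the front with the tool leaning 30 to 45 degrees towards the robot, not from straight above.
Things that resemble listed ones, but are neither listed nor needed, are in the scene too. There is more than one size of the part that bears gauge_block_center; the job needs the larger.

How it is judged:
At the end, for the whole second after the job is handed in: The wooden lid is shut (joint below 0.03 rad) with the gauge block, the ring gauge and the gauge pin all inside the case (centres within its walls and below the rim), and the lens case stands upright (within 0.1 rad) on the worktop (value of joint case_lid below 0.03 rad and x of gauge_block_center in the frame of case between -0.05 and 0.05 m and y of gauge_block_center in the frame of case between -0.08 and 0.08 m and z of each of gauge_block_center, ring_gauge_center, gauge_pin_center in the frame of case below 0.036 m and x of ring_gauge_center in the frame of case between -0.05 and 0.05 m and y of ring_gauge_center in the frame of case between -0.08 and 0.08 m and x of gauge_pin_center in the frame of case between -0.05 and 0.05 m and y of gauge_pin_center in the frame of case between -0.08 and 0.08 m and angle between lens_case_center's own z axis and vertical below 0.1 rad and height (world z) of lens_case_center between 0.026 and 0.034 m); the robot touches nothing.
It fails at once if the beaker is moved by more than 30 mm (distance of beaker_center from where it was at the start of the episode above 0.03 m).
It fails at once if the loupe is moved by more than 30 mm (distance of loupe_center from where it was at the start of the episode above 0.03 m).
It fails at once if the specimen mount is moved by more than 30 mm (distance of mount_center from where it was at the start of the episode above 0.03 m).
It also fails if it takes over 72 s, if anything falls off the work surface, if the arm or the gripper's body presses on something with over 40 N, if the wrist force passes 120 N, or if a joint passes its speed limit or range.

## Robot

A 7-joint arm with a two-finger parallel gripper is mounted at the origin on a cart in front of the work surface, level with it; the furniture and walls round the work are solid. World frame = base frame: x ahead of the robot, y to its left, z up, the work surface at z = 0. Lengths are in m, angles in rad, forces in N, time in s.
With the tool pointing down it reaches from about 0.4 to 0.9 m from the base axis. Payload 5.5 kg.
Tool frame: the origin (TCP) lies at the very end of the fingers, on their centre line; the grasp point (between the pads) lies 19 mm behind it; z points along the fingers, y is the direction in which the jaws open and shut (so a half turn about z gives the same grasp; the last joint's range is limited). The gripper opens to 85 mm and grips with 20 to 120 N. Pads are 22 mm wide; open, the fingers measure 114 mm over their backs; the gripper's body (76 mm by 85 mm) begins 54 mm behind the grasp point. The pads swing forward as they close: fully open they stand 13 mm farther back than shut.
Start: joints at [-0.884, 0.501, -0.427, 1.55, 0.221, 1.138, -0.21], TCP at [0.267, 0.593, 0.231] pointing down, gripper open.
Joint ranges: [-2.88, 2.88], [-0.31, 2.03], [-1.54, 1.56], [0.2, 2.42], [-1.41, 4.55], [0.19, 2.02], [-2.57, 2.57]. Speed limits (rad/s): [2.57, 2.57, 3.14, 3.14, 3.14, 3.14, 3.14].

## Interface

Orientations are given as [roll, pitch, yaw] about the fixed x, y, z axes, in that order (R = Rz(yaw) Ry(pitch) Rx(roll)).
In Python, from cell import r gives the robot as it stands. The module is installed in compiled form; this text tells all that it offers.
- The arm moves only by the shell command python3 -m pendant 'ROWS' [OPENING] [FORCE]. ROWS is JSON, a list of rows, each a list of 2 entries, a list of its own where there are three numbers: the shift along the tool's x, y, z each as a share of 500 mm, from -1 to 1, then the turn, a rotation vector about the tool's x, y, z each as a share of pi rad, from -1 to 1. In form: [[[x, y, z], [ax, ay, az]], ...]. A call has 1 to 5 rows; each row is the pose to reach, as a shift and turn from the pose commanded when the call began, along the tool's axes at that moment, turning the shorter way round; what a row does not reach only later rows make up. A row lasts 1/10 s, in which the tool goes at most 50 mm and 8.59 degrees, less where a joint would pass 70% of its speed; a pose out of reach is approached as far as the arm can. A call with a number of a shift or a turn outside -1 to 1 is refused whole. A call with a gripper value outside its range is refused whole. OPENING is the opening, from 0 (shut) to 1 (fully open), set as the call begins (- or left out, the last holds). The fingers move at their own pace and stop on an object; FORCE is the grip in N (left out, the last holds). Time passes only in rows, so rows that repeat a pose let the fingers close. It gives the time, the measured TCP pose, the force and the opening at its end, in the units of the state.
- r.state(): the state, without advancing time (a new reading comes with each control period).
- r.camera(name): name is "scene" or "top"; returns (picture, depth): 400x640x3 uint8, red, green, blue; 400x640 float32, m along the optical axis (not along the pixel's ray), 0 where there is no reading.
- r.camera_params(name): a dict with "fx", "fy", "cx", "cy" (pixels), "cam_to_world" (4x4, takes a point from camera to world coordinates). Camera axes: x right, y down, z forward; pixel columns grow to the right and rows downward; lengths in m; the calibration is good to about 2 mm. A picture is of the moment at which its call begins. camera_params takes no time and is no camera call.
- r.sign_off(): hands the job in, once; it reports no verdict.
The state is a dict: "time_s": time; "joint_pos": joint angles; "joint_velocities": joint speeds; "joint_torque": joint torques, N m; "eef_pos": TCP position; "ee_rot": TCP orientation; "contact_force": force on the tool from outside, world axes, zero at the start; "wrist_torque": the same for the moment, N m; "opening": finger opening in m.
Only numpy, scipy, OpenCV 4.12 (cv2) and the standard library are available. Lean on these libraries where they do the work, as an engineer would, in place of code of your own. Each camera call takes 0.05 s, during which the arm holds its last target.

## Working session

There is one attempt and no reset: what is moved stays moved. The work goes in short steps, Python scripts to look and compute and a shell command to move; the robot and the scene stay as the last step left them, time stands still between calls to the robot, and variables do not carry over. Pictures are saved under pics/ and viewed, and the job is handed in when it is done.

```bash
ls; mkdir -p pics; cat > h.py <<'E'
import numpy as np, cv2
from scipy.spatial.transform import Rotation as R
from cell import r
def grab(name,tag):
    p,d=r.camera(name); cv2.imwrite(f'pics/{tag}.png',p[:,:,::-1]); np.savez(f'pics/{tag}.npz',p=p,d=d)
    return p,d
def load(tag):
    z=np.load(f'pics/{tag}.npz'); return z['p'],z['d']
def unproj(name,u,v,z):
    k=r.camera_params(name);T=np.array(k['cam_to_world'])
    c=np.array([(u-k['cx'])/k['fx'],(v-k['cy'])/k['fy'],1])*z
    return T[:3,:3]@c+T[:3,3]
def ray(name,u,v,h):
    k=r.camera_params(name);T=np.array(k['cam_to_world'])
    d=T[:3,:3]@np.array([(u-k['cx'])/k['fx'],(v-k['cy'])/k['fy'],1]);o=T[:3,3]
    return o+d*(h-o[2])/d[2]
def proj(name,P):
    k=r.camera_params(name);T=np.linalg.inv(np.array(k['cam_to_world']))
    c=T[:3,:3]@np.array(P)+T[:3,3]
    return c[0]/c[2]*k['fx']+k['cx'],c[1]/c[2]*k['fy']+k['cy']
def cloud(name,d):
    k=r.camera_params(name);T=np.array(k['cam_to_world'])
    v,u=np.mgrid[:400,:640]
    c=np.stack([(u-k['cx'])/k['fx']*d,(v-k['cy'])/k['fy']*d,d],-1)
    return c@T[:3,:3].T+T[:3,3]
E
python3 - <<'E'
from h import *
grab('scene','s0');grab('top','t0')
for n in('scene','top'):
    k=r.camera_params(n);print(n,k['fx'],np.round(k['cam_to_world'],3).tolist())
s=r.state();print(s['time_s'],s['eef_pos'],s['ee_rot'],s['contact_force'],s['opening'])
E
```

```text
pics
scene 499.5460985686093 [[0.589, -0.599, 0.543, -0.119], [-0.808, -0.44, 0.391, -0.591], [0.004, -0.67, -0.743, 1.036], [0.0, 0.0, 0.0, 1.0]]
top 477.95060030521967 [[0.262, -0.816, 0.516, -0.04], [-0.965, -0.229, 0.128, -0.235], [0.014, -0.531, -0.847, 1.045], [0.0, 0.0, 0.0, 1.0]]
0.1 [0.26712331 0.59189924 0.23034987] [-3.13983918e+00 -6.78572989e-05  2.71771596e+00] [-0.11799846 -0.18973412 -0.09790139] 0.08527854704858957
```

View pics/s0.png

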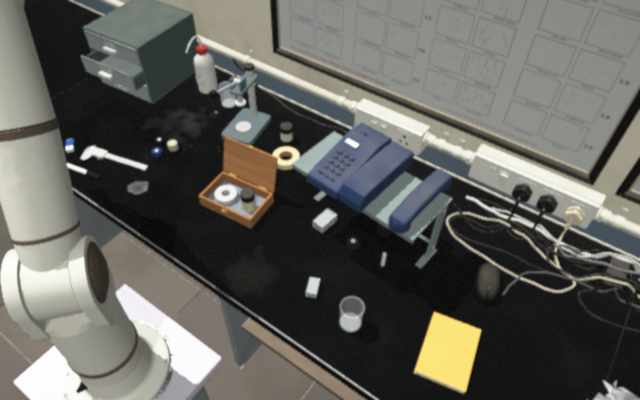

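View pics/t0.png

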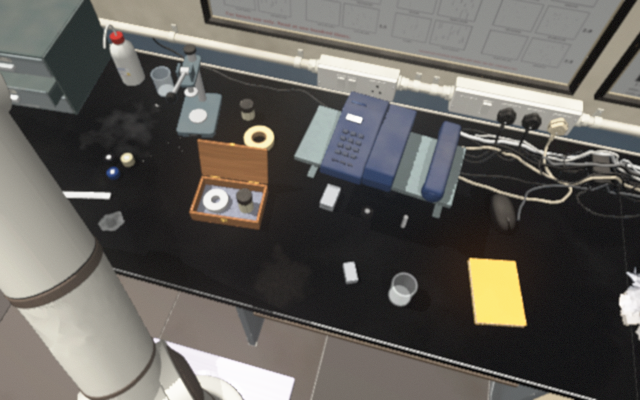

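```bash
python3 - <<'E'
from h import *
p,d=load('s0'); q,e=load('t0')
a=cv2.resize(p[150:310,180:420,::-1],None,fx=3.3,fy=3.3,interpolation=cv2.INTER_CUBIC)
b=cv2.resize(q[130:310,180:440,::-1],None,fx=3,fy=3,interpolation=cv2.INTER_CUBIC)
cv2.imwrite('pics/c1.png',a);cv2.imwrite('pics/c2.png',b)
C=cloud('top',e);S=cloud('scene',d)
for n,(u,v) in dict(blk=(330,193),blkf=(328,205),small=(350,268),mount=(367,210),pin=(405,218),pin2=(404,226),lens=(243,193),ring=(207,199),ringc=(215,199),casefl=(192,216),casefr=(258,225),lid=(235,143),lid2=(203,143),lid3=(268,150)).items(): print('top',n,C[v,u].round(3))
for n,(u,v) in dict(blk=(326,214),small=(313,283),mount=(352,239),pin=(384,252),lens=(247,190),ring=(219,193)).items(): print('sc',n,S[v,u].round(3))
E
```

```text
top blk [ 0.593 -0.124  0.025]
top blkf [ 0.56  -0.127  0.021]
top small [ 0.411 -0.217  0.018]
top mount [ 0.573 -0.224  0.02 ]
top pin [ 0.561 -0.317  0.045]
top pin2 [ 0.563 -0.321  0.002]
top lens [0.512 0.075 0.063]
top ring [0.495 0.169 0.02 ]
top ringc [0.507 0.154 0.008]
top casefl [0.442 0.188 0.016]
top casefr [0.459 0.022 0.021]
top lid [ 0.695  0.171 -0.   ]
top lid2 [0.58  0.192 0.134]
top lid3 [0.695 0.075 0.003]
sc blk [ 0.603 -0.122  0.023]
sc small [ 0.411 -0.218  0.017]
sc mount [ 0.577 -0.221  0.017]
sc pin [ 0.604 -0.303 -0.002]
sc lens [0.517 0.076 0.065]
sc ring [0.49  0.159 0.023]
```

View pics/c1.png

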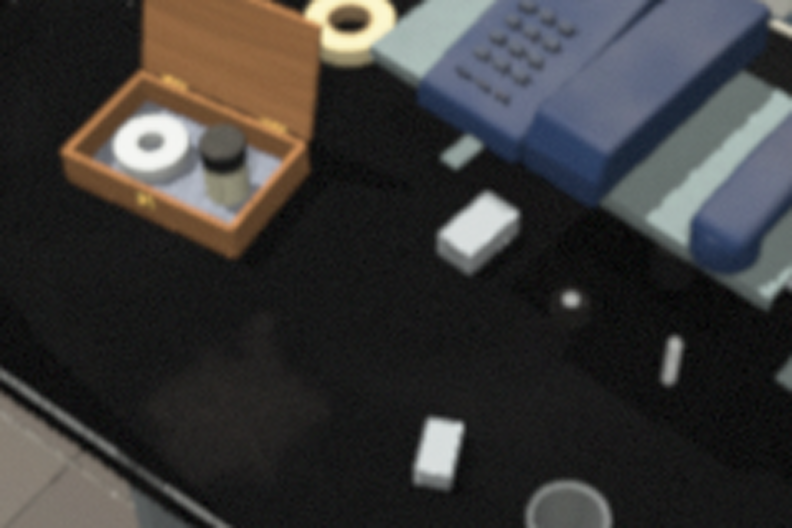

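View pics/c2.png

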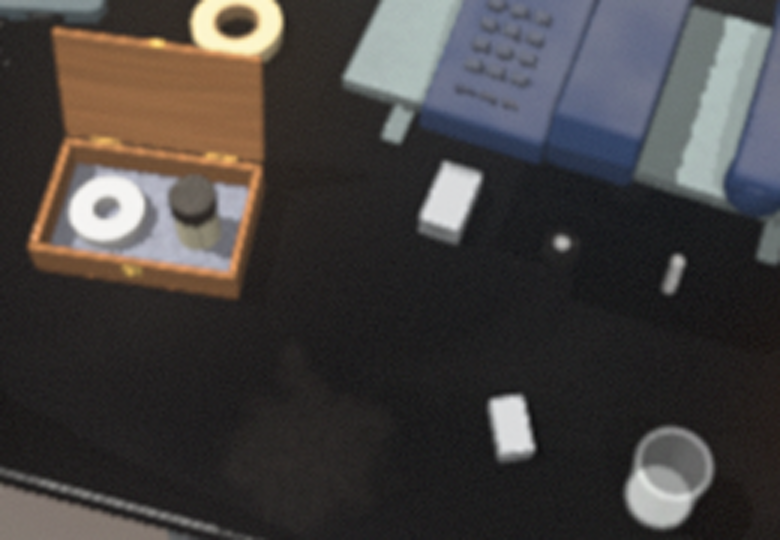

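```bash
python3 - <<'E'
from h import *
for name,tag in(('top','t0'),('scene','s0')):
    p,d=load(tag);C=cloud(name,d)
    X,Y,Z=C[...,0],C[...,1],C[...,2]
    hsv=cv2.cvtColor(p,cv2.COLOR_RGB2HSV);g=p.max(2)
    def rep(n,m,h):
        nn,lab,st,ce=cv2.connectedComponentsWithStats(m.astype(np.uint8))
        i=1+np.argmax(st[1:,4]);v,u=np.nonzero(lab==i)
        W=np.array([ray(name,a,b,h)[:2] for a,b in zip(u,v)])
        (c,wh,a)=cv2.minAreaRect((W*1000).astype(np.float32))
        print(name,n,len(u),'px',np.median(u),np.median(v),'mean',W.mean(0).round(4),'rect c',np.round(c,1),'wh',np.round(wh,1),'ang',round(a,1),'medz',np.median(Z[v,u]).round(4))
    box=lambda x0,x1,y0,y1:(X>x0)&(X<x1)&(Y>y0)&(Y<y1)
    rep('block',box(.53,.68,-.19,-.07)&(g>175)&(Z<.04)&(Z>.018),.024)
    rep('small',box(.36,.46,-.25,-.18)&(g>175)&(Z>.008),.018)
    rep('pin',box(.52,.68,-.38,-.27)&(g>90)&(Z<.06),.046)
    rep('mount',box(.54,.62,-.26,-.19)&(Z>.014)&(Z<.03),.019)
    rep('lens',box(.47,.56,.03,.12)&(Z>.058)&(Z<.075),.065)
    rep('ring',box(.45,.56,.11,.2)&(g>170)&(Z>.01)&(Z<.032),.021)
    rep('rim',box(.40,.58,-.0,.23)&(hsv[...,1]>90)&(Z>.031)&(Z<.042),.036)
    rep('shelf',box(.5,.9,-.5,0.05)&(Z>.19)&(Z<.21),.2)
    rep('lid',box(.5,.75,-.0,.25)&(hsv[...,1]>90)&(Z>.06)&(Z<.2),.1)
    m=box(.5,.75,-.0,.25)&(hsv[...,1]>90)&(Z>.06)&(Z<.2)
    P=C[m];c=P.mean(0);u_,s,vt=np.linalg.svd(P-c,full_matrices=False);print('lid plane',c.round(3),vt[2].round(3),'zmax',np.percentile(P[:,2],99))
    m=box(.5,.9,-.5,0.05)&(Z>.19)&(Z<.21);P=C[m];print('shelf x',np.percentile(P[:,0],[1,5]),np.percentile(P[:,1],[1,99]))
E
```

```text
top block 250 px 330.0 195.5 mean [ 0.5862 -0.1253] rect c [ 586.5 -125.3] wh [32.7 56.7] ang 84.3 medz 0.024
top small 191 px 350.0 271.0 mean [ 0.4034 -0.2191] rect c [ 403.5 -219.1] wh [44.6 24.8] ang 23.1 medz 0.0177
top pin 56 px 404.0 221.0 mean [ 0.5515 -0.3158] rect c [ 551.5 -315.9] wh [ 9.7 36.1] ang 83.8 medz 0.0241
top mount 109 px 367.0 211.0 mean [ 0.5707 -0.2242] rect c [ 570.2 -224.4] wh [28.6 30.2] ang 15.7 medz 0.0189
top lens 183 px 244.0 195.0 mean [0.5071 0.0704] rect c [506.7  69.8] wh [37.9 39.6] ang 68.1 medz 0.0646
top ring 378 px 215.0 199.0 mean [0.4999 0.1482] rect c [499.4 147.7] wh [61.4 59.6] ang 15.7 medz 0.0207
top rim 633 px 230.0 186.0 mean [0.5159 0.1143] rect c [507.7 112.4] wh [124.2 172.3] ang 6.7 medz 0.0356Traceback (most recent call last):
  File "<stdin>", line 20, in <module>
  File "<stdin>", line 9, in rep
  File "h.py", line 14, in ray
    k=r.camera_params(name);T=np.array(k['cam_to_world'])
ValueError: time passes only in moves, steps and waits
```

```bash
cat > sh.py <<'E'
s=open('h.py').read()
s=s.replace("def grab","K={n:r.camera_params(n) for n in('scene','top')}\ndef grab").replace("k=r.camera_params(name)","k=K[name]")
open('h.py','w').write(s)
E
python3 sh.py; rm sh.py
cat > seg.py <<'E'
from h import *
def setup(name,tag):
    global p,C,X,Y,Z,hsv,g,nm
    nm=name;p,d=load(tag);C=cloud(name,d);X,Y,Z=C[...,0],C[...,1],C[...,2]
    hsv=cv2.cvtColor(p,cv2.COLOR_RGB2HSV);g=p.max(2)
def box(x0,x1,y0,y1):return (X>x0)&(X<x1)&(Y>y0)&(Y<y1)
def rep(n,m,h):
    nn,lab,st,ce=cv2.connectedComponentsWithStats(m.astype(np.uint8))
    if nn<2: print(n,'none');return
    i=1+np.argmax(st[1:,4]);v,u=np.nonzero(lab==i)
    W=np.array([ray(nm,a,b,h)[:2] for a,b in zip(u,v)])
    (c,wh,a)=cv2.minAreaRect((W*1000).astype(np.float32))
    print(nm,n,len(u),'px',np.median(u),np.median(v),'mean',W.mean(0).round(4),'rect c',np.round(c,1),'wh',np.round(wh,1),'ang',round(a,1),'medz',np.median(Z[v,u]).round(4))
E
python3 - <<'E'
import seg
from seg import *
for name,tag in(('top','t0'),('scene','s0')):
    setup(name,tag)
    from seg import C,X,Y,Z,hsv,g
    rep('block',box(.53,.68,-.19,-.07)&(g>175)&(Z<.04)&(Z>.018),.024)
    rep('pin',box(.52,.68,-.38,-.27)&(g>90)&(Z<.06),.046)
    rep('mount',box(.54,.62,-.26,-.19)&(Z>.014)&(Z<.03),.019)
    rep('lens',box(.47,.56,.03,.12)&(Z>.058)&(Z<.075),.065)
    rep('ring',box(.45,.56,.11,.2)&(g>170)&(Z>.01)&(Z<.032),.021)
    rep('rim',box(.40,.58,-.0,.23)&(hsv[...,1]>90)&(Z>.031)&(Z<.042),.036)
    rep('shelf',box(.5,.9,-.5,0.05)&(Z>.19)&(Z<.21),.2)
    rep('beaker',box(.3,.5,-.35,-.25)&(Z>.05),.071)
    m=box(.5,.75,-.0,.25)&(hsv[...,1]>90)&(Z>.06)&(Z<.2)
    rep('lid',m,.1)
    P=C[m];c=P.mean(0);u_,s,vt=np.linalg.svd(P-c,full_matrices=False);print('lid plane',c.round(3),vt[2].round(3),'zmax',np.percentile(P[:,2],99))
    m=box(.5,.9,-.5,0.05)&(Z>.19)&(Z<.21);P=C[m];print('shelf x',np.percentile(P[:,0],[1,5]),np.percentile(P[:,1],[1,99]))
E
```

```text
top block 250 px 330.0 195.5 mean [ 0.5862 -0.1253] rect c [ 586.5 -125.3] wh [32.7 56.7] ang 84.3 medz 0.024
top pin 56 px 404.0 221.0 mean [ 0.5515 -0.3158] rect c [ 551.5 -315.9] wh [ 9.7 36.1] ang 83.8 medz 0.0241
top mount 109 px 367.0 211.0 mean [ 0.5707 -0.2242] rect c [ 570.2 -224.4] wh [28.6 30.2] ang 15.7 medz 0.0189
top lens 183 px 244.0 195.0 mean [0.5071 0.0704] rect c [506.7  69.8] wh [37.9 39.6] ang 68.1 medz 0.0646
top ring 378 px 215.0 199.0 mean [0.4999 0.1482] rect c [499.4 147.7] wh [61.4 59.6] ang 15.7 medz 0.0207
top rim 633 px 230.0 186.0 mean [0.5159 0.1143] rect c [507.7 112.4] wh [124.2 172.3] ang 6.7 medz 0.0356
top shelf 2405 px 420.0 168.0 mean [ 0.6022 -0.3246] rect c [ 606.2 -334.6] wh [127.3 167. ] ang 84.5 medz 0.1998
top beaker 171 px 400.0 280.0 mean [ 0.3814 -0.3299] rect c [ 380.9 -331. ] wh [36.9 59.8] ang 88.6 medz 0.0646
top lid 1937 px 233.0 157.0 mean [0.582  0.1208] rect c [581.1 124.5] wh [ 87.  194.4] ang 5.2 medz 0.1047
lid plane [0.579 0.119 0.104] [-0.958 -0.102  0.268] zmax 0.1438987232938028
shelf x [0.52078086 0.53038889] [-0.3993534
[... 446 characters left out ...]
medz 0.064
scene ring 249 px 225.0 193.0 mean [0.5012 0.1456] rect c [501.9 145.6] wh [59.8 57.8] ang 43.3 medz 0.0201
scene rim 544 px 239.0 190.0 mean [0.5152 0.1072] rect c [508.7 109.5] wh [126.3 177.5] ang 6.3 medz 0.0351
scene shelf 2155 px 404.0 205.0 mean [ 0.6018 -0.3307] rect c [ 620.9 -335.7] wh [134.9 196.3] ang 85.0 medz 0.1997
scene beaker 189 px 348.0 302.0 mean [ 0.3838 -0.3335] rect c [ 379.5 -335.1] wh [62.6 39.1] ang 0.5 medz 0.0638
scene lid 1509 px 250.0 160.0 mean [0.5824 0.1178] rect c [581.2 122. ] wh [ 96.8 222.6] ang 5.7 medz 0.1033
lid plane [0.579 0.115 0.103] [-0.96  -0.103  0.262] zmax 0.14323416441087577
shelf x [0.52071921 0.52699561] [-0.40272559 -0.0523046 ]
```

```bash
cat > go.py <<'E'
from h import *
import sys
# usage: go.py x y z jawdeg lean  -> prints row from measured pose ; jawdeg: direction of tool y (deg), lean deg toward robot
def target(jaw,lean):
    yaw=np.deg2rad(jaw+90)  # tool y=(sin yaw,-cos yaw)
    B=R.from_euler('xyz',[np.pi,0,yaw])
    # lean: tool z tilts away from tool x (x points to robot) 
    return B*R.from_euler('y',-np.deg2rad(lean))
if __name__=='__main__':
    x,y,z,jaw,lean=map(float,sys.argv[1:6])
    s=r.state();R0=R.from_euler('xyz',s['ee_rot']);p=np.array(s['eef_pos'])
    T=target(jaw,lean)
    sh=R0.inv().apply(np.array([x,y,z])-p)/.5; rv=(R0.inv()*T).as_rotvec()/np.pi
    print('t',round(s['time_s'],2),'pos',p.round(4),'rot',np.round(s['ee_rot'],3),'F',np.round(s['contact_force'],1),'open',round(s['opening'],4))
    print('tool z target',T.as_matrix()[:,2].round(3),'x',T.as_matrix()[:,0].round(3))
    print('row',[sh.round(3).tolist(),rv.round(3).tolist()],'rows needed',round(np.linalg.norm(sh)*10,1),round(np.linalg.norm(rv)*180/8.59,1))
E
python3 go.py .507 .069 .16 96 0
python3 - <<'E'
import seg
from seg import *
for name,tag in(('top','t0'),('scene','s0')):
    setup(name,tag)
    P=seg.C[box(.45,.9,-.5,0.05)&(seg.Z>.185)&(seg.Z<.21)]
    e=[]
    for y in np.arange(-.39,-.05,.02):
        q=P[abs(P[:,1]-y)<.01]
        if len(q)>5:e.append((y,np.percentile(q[:,0],3)))
    print(np.round(e,3).tolist())
E
```

```text
t 0.1 pos [0.2671 0.5919 0.2303] rot [-3.14  -0.     2.718] F [-0.1 -0.2 -0.1] open 0.0853
tool z target [-0.  0. -1.] x [-0.995 -0.105 -0.   ]
row [[-0.867, -0.756, 0.142], [-0.001, -0.0, -0.168]] rows needed 11.6 3.5
[[-0.39, 0.527], [-0.37, 0.525], [-0.35, 0.518], [-0.33, 0.53], [-0.31, 0.533], [-0.29, 0.534], [-0.27, 0.535], [-0.25, 0.517], [-0.23, 0.519], [-0.21, 0.521], [-0.19, 0.52], [-0.17, 0.52], [-0.15, 0.524], [-0.13, 0.524], [-0.11, 0.552], [-0.09, 0.554], [-0.07, 0.556]]
[[-0.39, 0.527], [-0.37, 0.525], [-0.35, 0.517], [-0.33, 0.524], [-0.31, 0.533], [-0.29, 0.535], [-0.27, 0.535], [-0.25, 0.518], [-0.23, 0.521], [-0.21, 0.521], [-0.19, 0.52], [-0.17, 0.521], [-0.15, 0.523], [-0.13, 0.525], [-0.09, 0.555], [-0.07, 0.556]]
```

```bash
python3 -m pendant '[[[-0.867,-0.756,0.14],[0,0,-0.168]],[[-0.867,-0.756,0.14],[0,0,-0.168]],[[-0.867,-0.756,0.14],[0,0,-0.168]],[[-0.867,-0.756,0.14],[0,0,-0.168]],[[-0.867,-0.756,0.14],[0,0,-0.168]]]' 0.7 40; python3 go.py .507 .069 .16 96 0
```

```text
time_s: 0.6
eef_pos: [0.371, 0.3648, 0.2005]
ee_rot: [-3.141, -0.001, -3.035]
contact_force: [0.8, -0.5, 0.2]
opening: 0.0599
t 0.6 pos [0.371  0.3648 0.2005] rot [-3.141e+00 -1.000e-03 -3.035e+00] F [ 0.8 -0.5  0.2] open 0.0599
tool z target [-0.  0. -1.] x [-0.995 -0.105 -0.   ]
row [[-0.208, -0.617, 0.081], [-0.0, -0.0, 0.001]] rows needed 6.6 0.0
```

```bash
python3 -m pendant '[[[-0.207,-0.617,0.08],[0,0,0]],[[-0.207,-0.617,0.08],[0,0,0]],[[-0.207,-0.617,0.08],[0,0,0]],[[-0.207,-0.617,0.08],[0,0,0]],[[-0.207,-0.617,0.08],[0,0,0]]]'; python3 go.py .507 .069 .16 96 0
```

```text
time_s: 1.1
eef_pos: [0.4739, 0.1391, 0.1703]
ee_rot: [-3.142, 0.0, -3.038]
contact_force: [0.5, 0.4, 0.4]
opening: 0.0595
t 1.1 pos [0.4739 0.1391 0.1703] rot [-3.142  0.    -3.038] F [0.5 0.4 0.4] open 0.0595
tool z target [-0.  0. -1.] x [-0.995 -0.105 -0.   ]
row [[-0.051, -0.146, 0.021], [-0.0, 0.0, -0.0]] rows needed 1.6 0.0
```

```bash
python3 -m pendant '[[[-0.051,-0.146,0.02],[0,0,0]],[[-0.051,-0.146,0.02],[0,0,0]],[[-0.051,-0.146,0.02],[0,0,0]]]'; python3 - <<'E'
from h import *
a,_=grab('scene','s1');b,_=grab('top','t1')
a=cv2.resize(a[120:260,160:320,::-1],(457,400));b=cv2.resize(b[120:260,160:320,::-1],(457,400))
cv2.imwrite('pics/c3.png',np.vstack([a])) ;cv2.imwrite('pics/c4.png',cv2.resize(np.hstack([a,b]),(800,350)))
E
python3 go.py .507 .069 .042 96 0
```

```text
time_s: 1.4
eef_pos: [0.5075, 0.0655, 0.1596]
ee_rot: [-3.14, -0.001, -3.046]
contact_force: [-1.2, -0.0, -0.4]
opening: 0.0595
t 1.5 pos [0.5062 0.0709 0.1602] rot [ 3.141e+00 -1.000e-03 -3.039e+00] F [0.5 1.3 0. ] open 0.06
tool z target [-0.  0. -1.] x [-0.995 -0.105 -0.   ]
row [[-0.002, -0.004, 0.236], [0.0, -0.0, -0.001]] rows needed 2.4 0.0
```

View pics/c4.png

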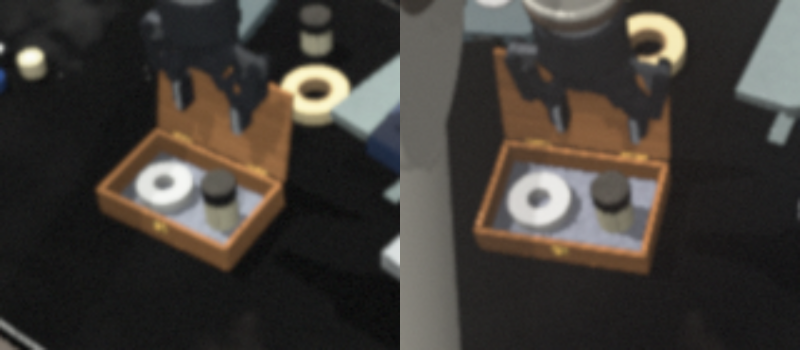

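The gripper hovers open over the lens case (crop: cap at about 610,190 in the top view, jaws left and right of it). Next I go down to the cap.

```bash
python3 -m pendant '[[[-0.002,-0.002,0.09],[0,0,0]],[[-0.002,-0.002,0.17],[0,0,0]],[[-0.002,-0.002,0.22],[0,0,0]],[[-0.002,-0.002,0.236],[0,0,0]],[[-0.002,-0.002,0.236],[0,0,0]]]'; python3 -m pendant '[[[0,0,0],[0,0,0]],[[0,0,0],[0,0,0]],[[0,0,0],[0,0,0]],[[0,0,0],[0,0,0]],[[0,0,0],[0,0,0]]]' 0 40
```

```text
time_s: 2.0
eef_pos: [0.5064, 0.072, 0.0419]
ee_rot: [3.141, -0.002, -3.035]
contact_force: [-0.0, -0.0, -0.1]
opening: 0.06
time_s: 2.5
eef_pos: [0.5091, 0.0713, 0.0443]
ee_rot: [3.141, 0.003, -3.037]
contact_force: [-1.1, 2.0, 8.3]
opening: 0.0381
```

```bash
python3 -m pendant '[[[0,0,-0.08],[0,0,0]],[[0,0,-0.18],[0,0,0]],[[0,0,-0.25],[0,0,0]],[[0,0,-0.25],[0,0,0]]]'; python3 go.py .41 -.06 .16 84 0; python3 - <<'E'
from h import *
a,_=grab('scene','s2')
cv2.imwrite('pics/c5.png',cv2.resize(a[90:260,150:350,::-1],(800,680))[:600])
E
```

```text
time_s: 2.9
eef_pos: [0.5117, 0.0708, 0.1734]
ee_rot: [-3.141, 0.011, -3.038]
contact_force: [0.9, -0.6, -1.0]
opening: 0.0377
t 2.9 pos [0.5117 0.0708 0.1734] rot [-3.141  0.011 -3.038] F [ 0.9 -0.6 -1. ] open 0.0377
tool z target [ 0.  0. -1.] x [-0.995  0.105  0.   ]
row [[0.23, -0.239, 0.024], [0.0, 0.003, 0.066]] rows needed 3.3 1.4
```

View pics/c5.png

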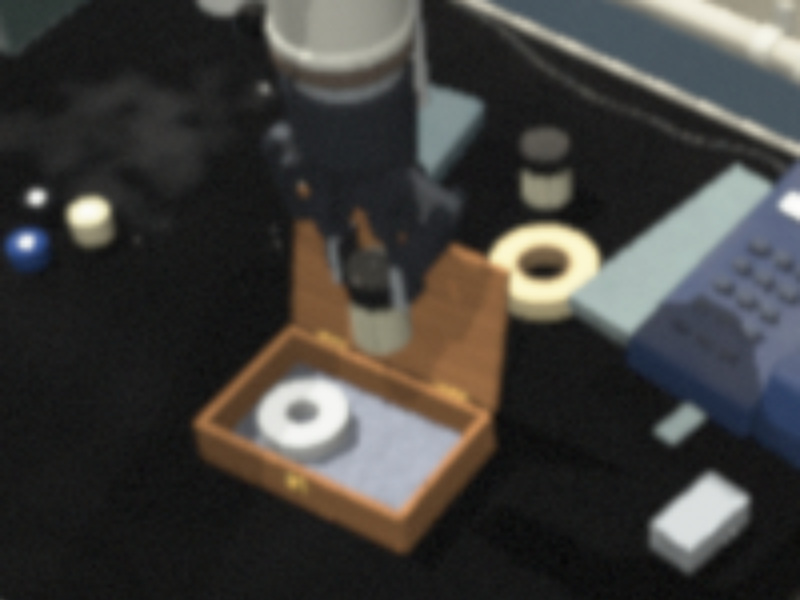

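The lens case is held upright and hangs clear of the case. I carry it to the free worktop.

```bash
python3 -m pendant '[[[0.23,-0.239,0.03],[0,0.002,0.066]],[[0.23,-0.239,0.03],[0,0.002,0.066]],[[0.23,-0.239,0.03],[0,0.002,0.066]],[[0.23,-0.239,0.03],[0,0.002,0.066]],[[0.23,-0.239,0.03],[0,0.002,0.066]]]'; python3 go.py .41 -.06 .040 84 0
```

```text
time_s: 3.45
eef_pos: [0.4021, -0.063, 0.1512]
ee_rot: [-3.14, -0.01, 3.033]
contact_force: [-0.5, 0.3, -0.6]
opening: 0.0376
t 3.45 pos [ 0.4021 -0.063   0.1512] rot [-3.14  -0.01   3.033] F [-0.5  0.3 -0.6] open 0.0376
tool z target [ 0.  0. -1.] x [-0.995  0.105  0.   ]
row [[-0.017, 0.008, 0.222], [-0.001, -0.003, -0.001]] rows needed 2.2 0.1
```

```bash
python3 -m pendant '[[[-0.02,0.006,0.09],[0,-0.002,0]],[[-0.02,0.006,0.17],[0,-0.002,0]],[[-0.02,0.006,0.2],[0,-0.002,0]],[[-0.02,0.006,0.2],[0,-0.002,0]]]'; python3 go.py .41 -.06 .040 84 0;  python3 -m pendant '[[[0,0,0.01],[0,0,0]],[[0,0,0.015],[0,0,0]],[[0,0,0.018],[0,0,0]],[[0,0,0.02],[0,0,0]],[[0,0,0.02],[0,0,0]]]'
```

```text
time_s: 3.85
eef_pos: [0.4132, -0.0571, 0.0499]
ee_rot: [3.141, -0.006, 3.04]
contact_force: [-0.7, 0.3, -0.5]
opening: 0.0377
t 3.85 pos [ 0.4132 -0.0571  0.0499] rot [ 3.141 -0.006  3.04 ] F [-0.7  0.3 -0.5] open 0.0377
tool z target [ 0.  0. -1.] x [-0.995  0.105  0.   ]
row [[0.006, -0.006, 0.02], [0.0, -0.002, 0.001]] rows needed 0.2 0.0
time_s: 4.35
eef_pos: [0.4157, -0.0586, 0.0429]
ee_rot: [-3.141, 0.001, 3.038]
contact_force: [-0.1, -0.8, -0.2]
opening: 0.0379
```

```bash
python3 -m pendant '[[[0,0,0],[0,0,0]],[[0,0,0],[0,0,0]]]';  python3 -m pendant '[[[0,0,0.003],[0,0,0]],[[0,0,0.004],[0,0,0]],[[0,0,0.004],[0,0,0]]]'
```

```text
time_s: 4.55
eef_pos: [0.4155, -0.0586, 0.0428]
ee_rot: [-3.141, 0.001, 3.038]
contact_force: [0.2, -0.2, -0.8]
opening: 0.0376
time_s: 4.85
eef_pos: [0.4152, -0.0585, 0.0404]
ee_rot: [-3.141, -0.0, 3.038]
contact_force: [-0.8, -0.2, -0.6]
opening: 0.0377
```

```bash
python3 -m pendant '[[[0,0,0.002],[0,0,0]],[[0,0,0.003],[0,0,0]],[[0,0,0.003],[0,0,0]]]';  python3 -m pendant '[[[0,0,0.002],[0,0,0]],[[0,0,0.003],[0,0,0]],[[0,0,0.003],[0,0,0]]]'
```

```text
time_s: 5.15
eef_pos: [0.4155, -0.0585, 0.0393]
ee_rot: [-3.141, 0.0, 3.038]
contact_force: [-1.2, 0.4, 4.3]
opening: 0.0375
time_s: 5.45
eef_pos: [0.4159, -0.0584, 0.039]
ee_rot: [-3.14, 0.001, 3.039]
contact_force: [-5.2, 1.8, 24.3]
opening: 0.0375
```

```bash
python3 -m pendant '[[[0,0,-0.003],[0,0,0]],[[0,0,-0.003],[0,0,0]]]';  python3 -m pendant '[[[0,0,0],[0,0,0]],[[0,0,0],[0,0,0]],[[0,0,0],[0,0,0]],[[0,0,0],[0,0,0]]]' 0.75; python3 -m pendant '[[[0,0,-0.06],[0,0,0]],[[0,0,-0.15],[0,0,0]],[[0,0,-0.25],[0,0,0]],[[0,0,-0.25],[0,0,0]]]'; python3 - <<'E'
from h import *
a,_=grab('scene','s3')
cv2.imwrite('pics/c6.png',cv2.resize(a[150:320,180:380,::-1],(800,680))[:600])
E
```

```text
time_s: 5.65
eef_pos: [0.4156, -0.0585, 0.0393]
ee_rot: [-3.141, 0.001, 3.038]
contact_force: [-0.2, 0.9, 3.4]
opening: 0.0377
time_s: 6.05
eef_pos: [0.4151, -0.0585, 0.0388]
ee_rot: [-3.141, -0.0, 3.038]
contact_force: [0.6, 0.5, 0.1]
opening: 0.0643
time_s: 6.45
eef_pos: [0.4199, -0.0588, 0.1698]
ee_rot: [-3.14, 0.011, 3.038]
contact_force: [1.3, -1.8, 0.1]
opening: 0.0644
```

View pics/c6.png

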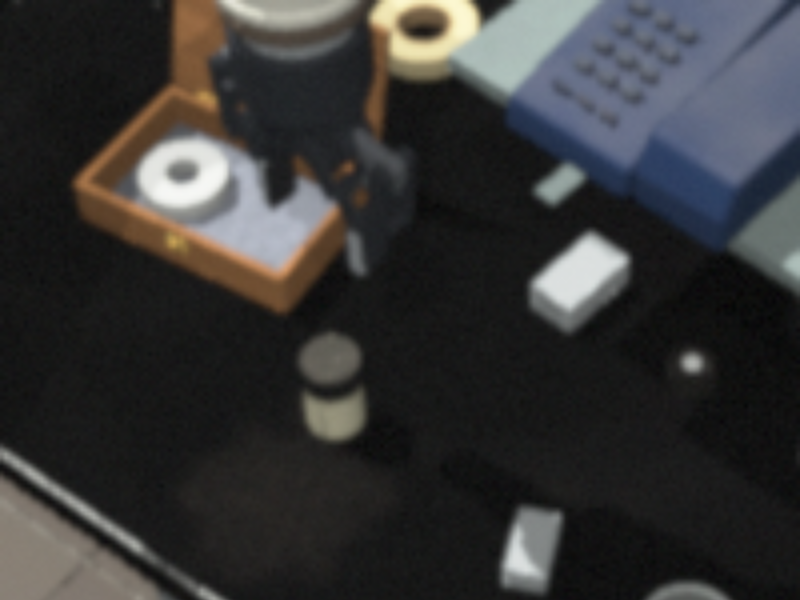

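```bash
python3 go.py .49 -.115 .16 84 40
```

```text
t 6.5 pos [ 0.4181 -0.0588  0.1672] rot [-3.14   0.008  3.038] F [ 0.1  0.8 -0.2] open 0.0643
tool z target [ 0.639 -0.067 -0.766] x [-0.762  0.08  -0.643]
row [[-0.155, -0.097, 0.016], [-0.0, -0.22, 0.001]] rows needed 1.8 4.6
```

```bash
python3 go.py .5095 -.1175 .11 84 40;
```

```text
t 6.5 pos [ 0.4181 -0.0588  0.1672] rot [-3.14   0.008  3.038] F [ 0.1  0.8 -0.2] open 0.0643
tool z target [ 0.639 -0.067 -0.766] x [-0.762  0.08  -0.643]
row [[-0.193, -0.098, 0.116], [-0.0, -0.22, 0.001]] rows needed 2.5 4.6
```

```bash
python3 -m pendant '[[[-0.155,-0.098,0.016],[0,-0.22,0]],[[-0.155,-0.098,0.016],[0,-0.22,0]],[[-0.155,-0.098,0.016],[0,-0.22,0]],[[-0.193,-0.098,0.06],[0,-0.22,0]],[[-0.193,-0.098,0.116],[0,-0.22,0]]]'; python3 -m pendant '[[[0,0,0],[0,0,0]],[[0,0,0],[0,0,0]]]'; python3 go.py .5095 -.1175 .11 84 40;
```

```text
time_s: 7.0
eef_pos: [0.4809, -0.1137, 0.1471]
ee_rot: [3.13, 0.444, 3.031]
contact_force: [0.6, -0.0, 0.4]
opening: 0.0638
time_s: 7.2
eef_pos: [0.485, -0.1092, 0.149]
ee_rot: [3.131, 0.446, 3.042]
contact_force: [0.1, 0.1, 0.0]
opening: 0.0638
t 7.2 pos [ 0.485  -0.1092  0.149 ] rot [3.131 0.446 3.042] F [0.1 0.1 0. ] open 0.0638
tool z target [ 0.639 -0.067 -0.766] x [-0.762  0.08  -0.643]
row [[-0.012, -0.013, 0.092], [0.004, -0.08, 0.001]] rows needed 0.9 1.7
```

```bash
python3 -m pendant '[[[-0.012,-0.013,0.092],[0.004,-0.08,0.001]],[[-0.012,-0.013,0.092],[0.004,-0.08,0.001]],[[-0.012,-0.013,0.092],[0.004,-0.08,0.001]],[[-0.012,-0.013,0.092],[0.004,-0.08,0.001]]]'; python3 go.py .5095 -.1175 .11 84 40;  python3 -c "
from h import *
print(np.round(r.state()['joint_pos'],2))"
```

```text
time_s: 7.6
eef_pos: [0.5166, -0.1156, 0.1554]
ee_rot: [3.111, 0.518, 3.016]
contact_force: [-0.8, -1.0, 0.3]
opening: 0.064
t 7.6 pos [ 0.5166 -0.1156  0.1554] rot [3.111 0.518 3.016] F [-0.8 -1.   0.3] open 0.064
tool z target [ 0.639 -0.067 -0.766] x [-0.762  0.08  -0.643]
row [[0.057, -0.008, 0.072], [0.006, -0.057, -0.006]] rows needed 0.9 1.2
[-0.21  0.16  0.46  2.37 -0.94  0.19  2.57]
```

```bash
cat > kin.py <<'E'
import numpy as np, itertools
from scipy.spatial.transform import Rotation as R
def rots(q,sg):
    out=[];M=R.identity()
    for i,(a,s) in enumerate(zip(q,sg)):
        M=M*R.from_euler('zyzyzyz'[i],s*a); out.append(M)
    return out
E
python3 - <<'E'
from kin import *
from cell import r
s=r.state()
D=[([-0.884,0.501,-0.427,1.55,0.221,1.138,-0.21],[0.267,0.593,0.231],[-3.1398,0,2.7177]),(s['joint_pos'],s['eef_pos'],s['ee_rot'])]
print(s['joint_pos'])
res=[]
for sg in itertools.product([1,-1],repeat=7):
    Es=[]
    for q,p,e in D:
        M=rots(q,sg)[-1]; Es.append(M.inv()*R.from_euler('xyz',e))
    # allow const base yaw & tool yaw: compare tool z tilt angle and relative
    best=9
    for b in np.arange(-4,4)*np.pi/4:
      B=R.from_euler('z',b)
      G=[rots(q,sg)[-1].inv()*B.inv()*R.from_euler('xyz',e) for q,p,e in D]
      err=(G[0].inv()*G[1]).magnitude()
      tilt=np.arccos(np.clip(G[0].as_matrix()[2,2],-1,1))
      res.append((err+0*tilt,tilt,sg,round(b,2),G[0].as_euler('xyz').round(2).tolist()))
res.sort(key=lambda a:a[0])
for x in res[:6]:print(x)
E
```

```text
[-0.2082086   0.15620472  0.46426276  2.37192327 -0.93651821  0.19071973
  2.57311302]
(np.float64(0.0025131081268624433), np.float64(0.002432958436058009), (-1, -1, -1, -1, -1, -1, -1), np.float64(-3.14), [0.0, 0.0, -1.57])
(np.float64(0.002513108126862472), np.float64(0.0024329584361036417), (-1, 1, -1, 1, -1, 1, -1), np.float64(0.0), [0.0, 0.0, 1.57])
(np.float64(0.39155534573387035), np.float64(0.0022947038079568264), (-1, -1, -1, -1, -1, -1, -1), np.float64(-2.36), [0.0, -0.0, -0.78])
(np.float64(0.3915553457338705), np.float64(0.0022947038079568264), (-1, 1, -1, 1, -1, 1, -1), np.float64(0.79), [0.0, -0.0, 2.36])
(np.float64(0.3956137838252504), np.float64(0.002286514228742342), (-1, 1, -1, 1, -1, 1, -1), np.float64(-0.79), [0.0, 0.0, 0.79])
(np.float64(0.3956137838252505), np.float64(0.002286514228742342), (-1, -1, -1, -1, -1, -1, -1), np.float64(2.36), [0.0, 0.0, -2.36])
```

```bash
python3 - <<'E'
from kin import *
from cell import r
s=r.state();sg=(-1,1,-1,1,-1,1,-1)
D=[([-0.884,0.501,-0.427,1.55,0.221,1.138,-0.21],[0.267,0.593,0.231]),(s['joint_pos'],s['eef_pos'])]
for cols in ('base','a3','a5'):
    A=[];b=[]
    for q,p in D:
        M=[m.as_matrix() for m in rots(q,sg)]
        c=[np.array([0,0,1.]),M[1][:,2],M[3][:,2],M[5][:,2]]
        if cols=='a3': c.append(M[2][:,0]-M[3][:,0])
        if cols=='a5': c.append(M[5][:,0])
        A.append(np.stack(c,1));b.append(p)
    A=np.vstack(A);b=np.concatenate(b)
    x,res,_,sv=np.linalg.lstsq(A,b,rcond=None);print(cols,x.round(4),(A@x-b).round(4),sv.round(2))
E
```

```text
base [0.3241 0.5291 0.4586 0.3677] [-0.0176  0.0107 -0.0025  0.0012  0.0289  0.0025] [2.54 1.17 0.39 0.2 ]
a3 [-0.1175  0.3838  0.2553 -0.027   0.1871] [-0.01    0.0068 -0.0078 -0.0021 -0.0005  0.0078] [2.66 2.44 0.56 0.22 0.05]
a5 [ 0.3148  0.5234  0.4347  0.3709 -0.0252] [-0.0186  0.0121 -0.0101 -0.002   0.0107  0.0101] [2.54 1.75 0.58 0.38 0.2 ]
```

```bash
cat >> go.py <<'E'
    import json
    open('log.jsonl','a').write(json.dumps([list(map(float,s['joint_pos'])),list(map(float,p)),list(map(float,s['ee_rot'])),list(map(float,s['joint_velocities']))])+'\n')
E
python3 go.py .47 -.10 .25 174 0
python3 -m pendant '[[[0,0,-0.2],[0,0.08,0.1]],[[0,0,-0.2],[0,0.16,0.2]],[[0,0,-0.2],[0,0.16,0.3]],[[0,0,-0.2],[0,0.16,0.4]],[[0,0,-0.2],[0,0.16,0.4]]]'; python3 go.py .47 -.10 .25 174 0
```

```text
t 7.6 pos [ 0.5166 -0.1156  0.1554] rot [3.111 0.518 3.016] F [-0.8 -1.   0.3] open 0.064
tool z target [-0.  0. -1.] x [-0.105 -0.995  0.   ]
row [[-0.01, 0.026, -0.211], [-0.123, 0.136, -0.492]] rows needed 2.1 11.0
time_s: 8.1
eef_pos: [0.465, -0.1169, 0.2451]
ee_rot: [2.918, 0.325, 2.665]
contact_force: [0.5, 0.5, 0.3]
opening: 0.0638
t 8.1 pos [ 0.465  -0.1169  0.2451] rot [2.918 0.325 2.665] F [0.5 0.5 0.3] open 0.0638
tool z target [-0.  0. -1.] x [-0.105 -0.995  0.   ]
row [[0.003, 0.036, -0.003], [-0.053, 0.136, -0.598]] rows needed 0.4 12.9
```

```bash
python3 -m pendant '[[[0,0,0],[-0.03,0.09,0.2]],[[0,0,0],[-0.03,0.09,0.4]],[[0,0,0],[-0.03,0.09,0.4]],[[0,0,0],[-0.03,0.09,0.4]],[[0,0,0],[-0.03,0.09,0.4]]]'; python3 go.py .47 -.10 .25 264 20
python3 -m pendant '[[[0,0,0],[0,0,0.2]],[[0,0,0],[0,0,0.4]],[[0,0,0],[0,0,0.4]],[[0,0,0],[0,0,0.4]],[[0,0,0],[0,0,0.4]]]'; python3 go.py .47 -.10 .25 264 20
python3 - <<'E'
from kin import *
import json
from scipy.optimize import least_squares
sg=(-1,1,-1,1,-1,1,-1)
D=[json.loads(l)[:2] for l in open('log.jsonl')]+[([-0.884,0.501,-0.427,1.55,0.221,1.138,-0.21],[0.267,0.593,0.231])]
A=[];b=[]
for q,p in D:
    M=[m.as_matrix() for m in rots(q,sg)]
    c=[np.array([0,0,1.]),M[1][:,2],M[3][:,2],M[5][:,2], M[2][:,0],M[3][:,0], M[5][:,0],M[1][:,1],M[3][:,1]]
    A.append(np.stack(c,1));b.append(p)
A=np.vstack(A);b=np.concatenate(b)
for k in ([0,1,2,3],[0,1,2,3,6],[0,1,2,3,4,5],[0,1,2,3,4,5,6],range(9)):
    x,res,_,sv=np.linalg.lstsq(A[:,list(k)],b,rcond=None);print(k,x.round(4),'rms',np.std(A[:,list(k)]@x-b).round(5),sv.round(2)[-2:])
E
```

```text
time_s: 8.6
eef_pos: [0.4658, -0.117, 0.2436]
ee_rot: [2.772, -0.073, 2.023]
contact_force: [0.3, -0.2, -0.9]
opening: 0.0641
t 8.6 pos [ 0.4658 -0.117   0.2436] rot [ 2.772 -0.073  2.023] F [ 0.3 -0.2 -0.9] open 0.0641
tool z target [-0.34   0.036 -0.94 ] x [ 0.935 -0.098 -0.342]
row [[0.028, 0.025, -0.002], [0.162, -0.205, 0.657]] rows needed 0.4 14.8
time_s: 9.1
eef_pos: [0.4655, -0.1171, 0.2433]
ee_rot: [2.916, -0.303, 1.293]
contact_force: [-0.4, -0.0, 0.3]
opening: 0.064
t 9.1 pos [ 0.4655 -0.1171  0.2433] rot [ 2.916 -0.303  1.293] F [-0.4 -0.   0.3] open 0.064
tool z target [-0.34   0.036 -0.94 ] x [ 0.935 -0.098 -0.342]
row [[0.038, -0.0, -0.002], [0.068, -0.222, 0.43]] rows needed 0.4 10.3
[0, 1, 2, 3] [0.3373 0.494  0.4879 0.3266] rms 0.0121 [0.59 0.32]
[0, 1, 2, 3, 6] [ 0.3186  0.5004  0.4466  0.3443 -0.0329] rms 0.00982 [0.48 0.31]
[0, 1, 2, 3, 4, 5] [ 0.2157  0.4779  0.4204  0.2807  0.0245 -0.0731] rms 0.00814 [0.4 0.2]
[0, 1, 2, 3, 4, 5, 6] [ 0.2087  0.4927  0.406   0.3151 -0.0116 -0.0822 -0.0362] rms 0.00458 [0.32 0.2 ]
range(0, 9) [ 3.469e-01  5.054e-01  4.707e-01  3.589e-01  5.000e-04  5.000e-04
  1.000e-04 -1.460e-02 -1.210e-02] rms 5e-05 [0.22 0.07]
```

```bash
cat >> kin.py <<'E'
from scipy.optimize import least_squares
SG=(-1,1,-1,1,-1,1,-1)
LO=np.array([-2.88,-.31,-1.54,.2,-1.41,.19,-2.57]);HI=np.array([2.88,2.03,1.56,2.42,4.55,2.02,2.57])
def fk(q):
    M=[m.as_matrix() for m in rots(q,SG)]
    e=np.array([0,0,.3469])+.5054*M[1][:,2]-.0146*M[1][:,1]
    w=e+.4707*M[3][:,2]-.0121*M[3][:,1]
    return w+.3589*M[5][:,2], R.from_matrix(M[6])*R.from_euler('z',np.pi/2), e, w
def ik(p,T,q0,n=0,seed=0):
    rng=np.random.default_rng(seed);out=[]
    for i in range(n+1):
        s=np.clip(q0,LO+.001,HI-.001) if i==0 else rng.uniform(LO,HI)
        f=lambda q:(lambda a:np.concatenate([(a[0]-p)*5,(T.inv()*a[1]).as_rotvec(),.002*(q-(LO+HI)/2)/(HI-LO)]))(fk(q))
        o=least_squares(f,s,bounds=(LO,HI),max_nfev=60)
        a=fk(o.x)
        if np.linalg.norm(a[0]-p)<.002 and (T.inv()*a[1]).magnitude()<.01: out.append(o.x)
    return out
E
python3 - <<'E'
from kin import *
from go import target
import json
L=[json.loads(l) for l in open('log.jsonl')]
print(np.round(L[-1][0],2), fk(L[-1][0])[0],L[-1][1])
for nm,(x,y,z) in dict(block=(.5925,-.1265,.010),blockpre=(.529,-.12,.087),pin=(.57,-.318,.018),pinpre=(.506,-.311,.095),put=(.50,.06,.02)).items():
  for lean in(30,40):
    for jaw,l in((84,lean),(264,-lean)):
        S=ik(np.array([x,y,z]),target(jaw,l),L[-1][0],14)
        S.sort(key=lambda q:-min((np.minimum(q-LO,HI-q))))
        print(nm,jaw,lean,len(S),[ (q.round(2).tolist(),round(min(np.minimum(q-LO,HI-q)),2)) for q in S[:2]])
E
```

```text
[-0.47  0.05  0.94  2.16 -0.51  0.84  0.48] [ 0.46541392 -0.11706124  0.24381085] [0.4655235413168382, -0.11706451365361278, 0.24332502930725047]
block 84 30 6 [([1.21, 1.23, -1.32, 2.21, 1.99, 0.96, 0.26], np.float64(0.21)), ([1.18, 1.16, -1.26, 2.21, 1.98, 0.88, 0.22], np.float64(0.21))]
block 264 30 4 [([-0.69, 1.05, 1.12, 2.26, 4.22, 0.87, 0.15], np.float64(0.16)), ([0.01, 0.6, 0.21, 2.24, 3.72, 0.26, 1.02], np.float64(0.07))]
block 84 40 8 [([1.31, 1.49, -1.38, 2.31, 2.33, 1.13, 0.24], np.float64(0.11)), ([1.27, 1.36, -1.3, 2.31, 2.34, 1.03, 0.12], np.float64(0.11))]
block 264 40 4 [([0.76, 0.76, -0.63, 2.32, 2.75, 0.57, 2.3], np.float64(0.1)), ([0.59, 0.69, -0.43, 2.33, 2.92, 0.54, 2.05], np.float64(0.09))]
blockpre 84 30 7 [([1.3, 0.85, -1.34, 2.34, 1.76, 0.72, 0.21], np.float64(0.08)), ([1.29, 0.82, -1.32, 2.34, 1.76, 0.68, 0.2], np.float64(0.08))]
blockpre 264 30 1 [([-0.86, 1.09, 1.46, 2.4, 4.39, 1.1, 0.04], np.float64(0.02))]
blockpre 84 40 0 []
blockpre 264 40 0 []
pin 84 30 8 [([1.46, 1.05, -1.14, 2.06, 1.69, 0.55, 0.75], np.float64(0.36)), ([1.46, 1.05, -1.14, 2.06, 1.6
[... 536 characters left out ...]
(0.21)), ([1.71, 1.02, -1.4, 2.17, 1.51, 0.68, 0.93], np.float64(0.14))]
pinpre 264 30 11 [([1.66, 0.86, -1.27, 2.18, 1.42, 0.51, -2.19], np.float64(0.24)), ([1.7, 0.99, -1.38, 2.17, 1.5, 0.66, -2.21], np.float64(0.16))]
pinpre 84 40 8 [([1.81, 1.11, -1.39, 2.27, 1.86, 0.58, 0.72], np.float64(0.15)), ([1.8, 1.08, -1.38, 2.27, 1.87, 0.55, 0.7], np.float64(0.15))]
pinpre 264 40 9 [([1.82, 1.14, -1.42, 2.27, 1.86, 0.62, -2.4], np.float64(0.12)), ([1.8, 1.07, -1.37, 2.27, 1.87, 0.54, -2.45], np.float64(0.12))]
put 84 30 7 [([0.83, 1.37, -1.46, 2.42, 2.04, 1.43, -0.2], np.float64(0.0)), ([0.83, 1.35, -1.45, 2.42, 2.04, 1.41, -0.21], np.float64(0.0))]
put 264 30 0 []
put 84 40 0 []
put 264 40 0 []
```

```bash
cat >> kin.py <<'E'
def step(q,p,T,lam=1e-3,pull=0,qr=None):
    # one clamped min-norm step (bounded) to pose
    for _ in range(15):
        a=fk(q);e=np.concatenate([p-a[0],(T*a[1].inv()).as_rotvec()])
        if np.linalg.norm(e)<1e-5:break
        J=np.zeros((6,7))
        for i in range(7):
            d=np.array(q,float);d[i]+=1e-5;b=fk(d);J[:3,i]=(b[0]-a[0])/1e-5;J[3:,i]=(b[1]*a[1].inv()).as_rotvec()/1e-5
        N=np.eye(7)-np.linalg.pinv(J)@J
        dq=J.T@np.linalg.solve(J@J.T+lam**2*np.eye(6),e)
        if pull: dq=dq+pull*N@(qr-q)
        q=np.clip(q+dq,LO,HI)
    return q
def track(q,p1,T1,pull=0,qr=None,n=None):
    a=fk(q);d=np.linalg.norm(p1-a[0]);w=(T1*a[1].inv()).as_rotvec()
    n=n or int(max(2,np.ceil(d/.02),np.ceil(np.linalg.norm(w)/.06)))
    for k in range(1,n+1):
        q=step(q,a[0]+(p1-a[0])*k/n,R.from_rotvec(w*k/n)*a[1],pull=pull/n*3 if pull else 0,qr=qr)
    return q
E
python3 - <<'E'
from kin import *
from go import target
import json
L=[json.loads(l) for l in open('log.jsonl')]
for l in L: print(np.round(l[0],3), l[1])
q0=np.array([-0.884,0.501,-0.427,1.55,0.221,1.138,-0.21])
for pull,qr in((0,None),(.05,q0),(.05,(LO+HI)/2)):
    print('pull',pull)
    for i in range(1,len(L)):
        q=track(np.array(L[i-1][0]),np.array(L[i][1]),R.from_euler('xyz',L[i][2]),pull,qr);print(q.round(3),'act',np.round(L[i][0],3))
    q=q0
    W=[((.507,.069,.16),96,0),((.507,.069,.042),96,0),((.51,.07,.17),96,0),((.40,-.063,.151),84,0),((.415,-.0585,.039),84,0),((.418,-.059,.167),84,0),((.485,-.109,.149),84,25.5)]
    for w in W: q=track(q,np.array(w[0]),target(w[1],w[2]),pull,qr);print(q.round(2))
E
```

```text
[-0.208  0.156  0.464  2.372 -0.937  0.191  2.573] [0.5166107285499406, -0.11559791166139462, 0.1553953742814556]
[-0.494 -0.112  0.775  2.267 -0.148  0.603  1.53 ] [0.46503401001408495, -0.11686714624718277, 0.24510237491223533]
[-0.428  0.049  0.897  2.163 -0.512  0.839  1.229] [0.4658236753390015, -0.11701161504688813, 0.24355988947125773]
[-0.467  0.05   0.937  2.164 -0.513  0.839  0.48 ] [0.4655235413168382, -0.11706451365361278, 0.24332502930725047]
pull 0
[-0.482 -0.109  0.765  2.267 -0.154  0.602  1.536] act [-0.494 -0.112  0.775  2.267 -0.148  0.603  1.53 ]
[-0.417  0.05   0.886  2.163 -0.513  0.838  1.23 ] act [-0.428  0.049  0.897  2.163 -0.512  0.839  1.229]
[-0.468  0.052  0.939  2.165 -0.515  0.838  0.482] act [-0.467  0.05   0.937  2.164 -0.513  0.839  0.48 ]
[ 0.07  0.33 -0.31  1.96  0.13  0.87  1.37]
[ 0.03  0.52 -0.26  2.03  0.22  0.62  1.29]
[ 0.08  0.32 -0.32  1.95  0.13  0.89  1.37]
[ 0.29  0.16 -0.22  2.21  0.05  0.78  1.51]
[ 0.23  0.4  -0.18  2.25  0.15  0.5   1.41]
[ 0.29  0.16 -0.23  2.16  0.05  0.82  1.5 ]
[ 0.41  0.13 -0.23  2.37 -0.05  0.21  1.7 ]
pull 0.
[... 564 characters left out ...]
6  0.05  0.83  1.49]
[ 0.39  0.12 -0.2   2.37 -0.06  0.21  1.72]
pull 0.05
[ 0.086 -0.062  0.224  2.253 -0.272  0.611  1.64 ] act [-0.494 -0.112  0.775  2.267 -0.148  0.603  1.53 ]
[-0.285  0.047  0.745  2.16  -0.503  0.833  1.217] act [-0.428  0.049  0.897  2.163 -0.512  0.839  1.229]
[-0.357  0.048  0.821  2.163 -0.506  0.834  0.471] act [-0.467  0.05   0.937  2.164 -0.513  0.839  0.48 ]
[ 0.17  0.34 -0.42  1.96  0.18  0.87  1.33]
[ 0.48  0.68 -0.84  2.01  0.72  0.78  0.87]
[ 0.64  0.52 -1.05  1.93  0.53  1.01  1.02]
[ 1.1   0.33 -1.13  2.19  0.4   0.85  1.18]
[ 0.82  0.56 -0.87  2.23  0.73  0.66  0.88]
[ 1.1   0.35 -1.17  2.14  0.42  0.9   1.15]
[ 1.17  0.24 -1.05  2.35  0.7   0.28  1.01]
```

```bash
cat > plan.py <<'E'
from kin import *
from go import target
import json,sys
q0=np.array(json.loads(open('log.jsonl').read().strip().split('\n')[-1])[0])
def err(q,w):
    a=fk(q);T=w[1];return np.linalg.norm(a[0]-w[0])+.2*(T.inv()*a[1]).magnitude()
rng=np.random.default_rng(int(sys.argv[1]))
import time
best=[];t0=time.time()
def W(x,y,z,j,l):return (np.array([x,y,z]),target(j,l))
while time.time()-t0<150:
    fl=rng.random()<.4
    j,s=(264,-1) if fl else (84,1)
    vias=[]
    for k in range(rng.integers(1,3)):
        vias.append((rng.uniform(.42,.52),rng.uniform(-.35,.05),rng.uniform(.26,.42),j+rng.uniform(-70,70),s*rng.uniform(-20,50)))
    q=q0;tot=0;ok=True
    for v in vias:
        w=W(*v);q=track(q,*w,n=14);tot+=err(q,w)
    if tot>.05: continue
    F=[W(.53,-.12,.06,j,s*32),W(.5925,-.1265,.012,j,s*38)]
    for w in F:
        q=track(q,*w,n=14);tot+=err(q,w)
        if tot>.05:break
    m=min(np.minimum(q-LO,HI-q))
    best.append((tot,m,vias,fl,q.round(2).tolist()))
best.sort(key=lambda b:b[0]-.02*min(b[1],.1))
for b in best[:4]:print(round(b[0],4),round(b[1],3),[np.round(v,2).tolist() for v in b[2]],b[4])
print(len(best))
E
nproc; for s in 1 2 3 4 5 6 7 8; do python3 plan.py $s > /tmp/p$s & done; wait; cat /tmp/p?
```

```text
4
0.0 0.107 [[0.51, -0.19, 0.37, 119.67, -14.53], [0.43, -0.05, 0.37, 39.94, 37.87]] [0.52, 0.66, -0.36, 2.31, 2.93, 0.46, -1.15]
0.0 0.109 [[0.44, -0.25, 0.34, 87.11, 13.53], [0.47, -0.26, 0.38, 52.9, 43.89]] [0.6, 0.68, -0.45, 2.31, 2.84, 0.48, -1.03]
0.0091 0.107 [[0.5, 0.02, 0.41, 69.09, 32.78], [0.48, -0.13, 0.37, 58.72, 40.35]] [0.54, 0.66, -0.38, 2.31, 2.91, 0.47, -1.12]
0.0119 0.101 [[0.43, -0.33, 0.29, 33.3, 48.86]] [0.34, 0.63, -0.15, 2.32, 3.13, 0.46, -1.42]
75
0.0 0.106 [[0.45, -0.16, 0.3, 77.54, -9.61], [0.51, -0.09, 0.28, 41.04, 38.04]] [0.5, 0.65, -0.33, 2.31, 2.96, 0.46, -1.19]
0.0 0.106 [[0.46, -0.01, 0.27, 49.05, 22.96]] [0.49, 0.65, -0.33, 2.31, 2.96, 0.46, -1.19]
0.0 0.106 [[0.49, -0.06, 0.35, 32.61, 28.08]] [0.49, 0.65, -0.33, 2.31, 2.96, 0.46, -1.19]
0.0 0.107 [[0.49, -0.05, 0.4, 142.88, -2.12], [0.44, 0.01, 0.29, 45.08, 36.37]] [0.55, 0.66, -0.39, 2.31, 2.91, 0.47, -1.11]
80
0.0 0.106 [[0.51, 0.01, 0.38, 18.15, 25.06]] [0.5, 0.65, -0.33, 2.31, 2.96, 0.46, -1.19]
0.0 0.102 [[0.43, -0.26, 0.38, 56.28, -11.68], [0.43, -0.03, 0.26, 21.89, 46.19]] [0.39, 0.63, -0.21
[... 1374 characters left out ...]

0.0 0.103 [[0.42, 0.02, 0.32, 24.73, 40.9]] [0.4, 0.64, -0.23, 2.32, 3.06, 0.46, -1.33]
87
this script no longer has the robot
0.0 0.107 [[0.49, -0.05, 0.4, 59.74, 12.83], [0.48, -0.03, 0.34, 39.58, 31.23]] [0.52, 0.66, -0.36, 2.31, 2.93, 0.46, -1.15]
0.0 0.108 [[0.44, -0.28, 0.31, 37.81, 13.44], [0.52, -0.05, 0.31, 56.9, 34.75]] [0.58, 0.67, -0.42, 2.31, 2.87, 0.47, -1.07]
0.0 0.106 [[0.5, 0.04, 0.31, 52.78, 25.29]] [0.5, 0.65, -0.34, 2.31, 2.96, 0.46, -1.18]
0.0 0.105 [[0.45, -0.03, 0.27, 43.7, 34.32]] [0.49, 0.65, -0.32, 2.31, 2.97, 0.46, -1.2]
91Exception ignored in: <_io.TextIOWrapper mode='rw' encoding='UTF-8'>
Traceback (most recent call last):
BrokenPipeError: [Errno 32] Broken pipe
```

```bash
cat > chain.py <<'E'
from kin import *
from go import target
import json
def W(x,y,z,j,l):return (np.array([x,y,z]),target(j,l))
def run(q,ws):
    for w in ws:
        t=W(*w);q=track(q,*t);a=fk(q)
        print(w,'err mm',round(1000*np.linalg.norm(a[0]-t[0]),1),'deg',round(np.rad2deg((t[1].inv()*a[1]).magnitude()),1),q.round(2),'m',round(min(np.minimum(q-LO,HI-q)),2),'el',a[2].round(2),'wr',a[3].round(2))
    return q
E
python3 - <<'E'
from chain import *
from cell import r
q=np.array(r.state()['joint_pos']);print(r.state()['time_s'])
q=run(q,[(.47,-.08,.34,44,28),(.53,-.12,.06,84,32),(.5925,-.1265,.012,84,38),(.57,-.124,.06,84,36),(.53,-.12,.12,84,30),(.50,-.06,.22,84,20),(.515,.06,.15,96,25),(.515,.06,.025,96,25)])
run(q,[(.5,.06,.2,96,10),(.48,-.25,.2,84,20),(.52,-.312,.08,84,35),(.57,-.318,.018,84,38),(.57,-.318,.07,84,38),(.52,-.31,.12,84,30),(.48,-.2,.2,84,15),(.5,.08,.16,96,0),(.5,.08,.04,96,0)])
E
```

```text
9.1
(0.47, -0.08, 0.34, 44, 28) err mm 0.0 deg 0.0 [-0.7  -0.19  0.45  2.15  0.61  1.    0.22] m 0.12 el [-0.06 -0.07  0.84] wr [0.35 0.04 0.66]
(0.53, -0.12, 0.06, 84, 32) err mm 0.0 deg 0.0 [ 0.48  0.43 -0.3   2.39  2.91  0.22 -1.2 ] m 0.03 el [ 0.18 -0.11  0.81] wr [ 0.34 -0.1   0.36]
(0.5925, -0.1265, 0.012, 84, 38) err mm 0.0 deg 0.0 [ 0.49  0.65 -0.32  2.31  2.97  0.46 -1.2 ] m 0.11 el [ 0.26 -0.16  0.75] wr [ 0.37 -0.1   0.29]
(0.57, -0.124, 0.06, 84, 36) err mm 0.0 deg 0.0 [ 0.49  0.49 -0.32  2.35  2.93  0.31 -1.21] m 0.07 el [ 0.2  -0.12  0.79] wr [ 0.36 -0.1   0.35]
(0.53, -0.12, 0.12, 84, 30) err mm 80.7 deg 12.9 [ 0.35  0.23 -0.16  2.36  2.6   0.19 -0.93] m 0.0 el [ 0.1  -0.05  0.84] wr [ 0.35 -0.1   0.44]
(0.5, -0.06, 0.22, 84, 20) err mm 0.0 deg 0.0 [ 0.44  0.04 -0.39  2.21  0.06  0.55  1.47] m 0.21 el [ 0.01 -0.02  0.85] wr [ 0.38 -0.05  0.56]
(0.515, 0.06, 0.15, 96, 25) err mm 0.0 deg 0.0 [ 0.17  0.17 -0.39  2.32  0.43  0.25  1.08] m 0.06 el [ 0.08 -0.03  0.85] wr [0.36 0.04 0.48]
(0.515, 0.06, 0.025, 96, 25) err mm 0.0 deg 0.0 [ 0.19  0.5  -0.44  2.36  2.09  0.26 -0.
[... 630 characters left out ...]
7, -0.318, 0.07, 84, 38) err mm 0.0 deg 0.0 [ 1.4   0.78 -0.94  2.15  2.07  0.22  0.25] m 0.03 el [ 0.04 -0.35  0.71] wr [ 0.35 -0.29  0.35]
(0.52, -0.31, 0.12, 84, 30) err mm 0.0 deg 0.0 [ 1.56  0.67 -1.13  2.15  1.1   0.36  1.15] m 0.17 el [-0.01 -0.31  0.74] wr [ 0.34 -0.29  0.43]
(0.48, -0.2, 0.2, 84, 15) err mm 0.0 deg 0.0 [ 1.57  0.54 -1.45  2.1   0.72  0.82  1.21] m 0.09 el [-0.01 -0.26  0.78] wr [ 0.39 -0.19  0.55]
(0.5, 0.08, 0.16, 96, 0) err mm 0.0 deg 0.0 [ 0.73  0.64 -1.24  1.96  0.7   1.07  0.85] m 0.3 el [ 0.21 -0.21  0.75] wr [0.5  0.08 0.52]
(0.5, 0.08, 0.04, 96, 0) err mm 0.0 deg 0.0 [ 0.59  0.79 -1.04  2.02  0.91  0.89  0.71] m 0.4 el [ 0.29 -0.21  0.7 ] wr [0.5  0.08 0.4 ]
```

```bash
python3 go.py .47 -.08 .34 44 28
```

```text
t 9.1 pos [ 0.4655 -0.1171  0.2433] rot [ 2.916 -0.303  1.293] F [-0.4 -0.   0.3] open 0.064
tool z target [ 0.326 -0.338 -0.883] x [-0.613  0.635 -0.469]
row [[0.128, 0.025, -0.161], [0.03, -0.188, -0.363]] rows needed 2.1 8.6
```

```bash
python3 -m pendant '[[[0.128,0.025,-0.161],[0.03,-0.188,-0.363]],[[0.128,0.025,-0.161],[0.03,-0.188,-0.363]],[[0.128,0.025,-0.161],[0.03,-0.188,-0.363]],[[0.128,0.025,-0.161],[0.03,-0.188,-0.363]],[[0.128,0.025,-0.161],[0.03,-0.188,-0.363]]]'; python3 go.py .47 -.08 .34 44 28
```

```text
time_s: 9.6
eef_pos: [0.4714, -0.0799, 0.3429]
ee_rot: [2.926, 0.163, 1.837]
contact_force: [-0.8, -0.0, -0.4]
opening: 0.0641
t 9.6 pos [ 0.4714 -0.0799  0.3429] rot [2.926 0.163 1.837] F [-0.8 -0.  -0.4] open 0.0641
tool z target [ 0.326 -0.338 -0.883] x [-0.613  0.635 -0.469]
row [[0.001, -0.004, 0.005], [0.015, -0.084, -0.162]] rows needed 0.1 3.8
```

```bash
python3 -m pendant '[[[0,-0.002,0.004],[0.015,-0.084,-0.162]],[[0,-0.002,0.004],[0.015,-0.084,-0.162]],[[0,-0.002,0.004],[0.015,-0.084,-0.162]],[[0,-0.002,0.004],[0.015,-0.084,-0.162]],[[0,-0.002,0.004],[0.015,-0.084,-0.162]]]'; python3 go.py .53 -.12 .06 84 32; python3 - <<'E'
from chain import *
from cell import r
q=np.array(r.state()['joint_pos']);print(q.round(2))
run(q,[(.50,-.10,.20,64,30),(.53,-.12,.06,84,32),(.5925,-.1265,.012,84,38),(.57,-.124,.06,84,36),(.53,-.12,.1,64,30),(.49,-.06,.24,44,28),(.515,.06,.15,96,25),(.515,.06,.025,96,25)])
E
```

```text
time_s: 10.1
eef_pos: [0.4694, -0.079, 0.3385]
ee_rot: [3.141, 0.483, 2.339]
contact_force: [-0.2, 0.7, -0.5]
opening: 0.0639
t 10.1 pos [ 0.4694 -0.079   0.3385] rot [3.141 0.483 2.339] F [-0.2  0.7 -0.5] open 0.0639
tool z target [ 0.527 -0.055 -0.848] x [-0.843  0.089 -0.53 ]
row [[0.132, 0.03, 0.56], [-0.11, -0.023, -0.193]] rows needed 5.8 4.7
[-0.72 -0.19  0.46  2.15  0.61  1.    0.22]
(0.5, -0.1, 0.2, 64, 30) err mm 0.0 deg 0.0 [-0.66  0.01  0.65  2.37  0.66  0.35  0.53] m 0.05 el [ 0.01 -0.01  0.85] wr [ 0.34 -0.02  0.51]
(0.53, -0.12, 0.06, 84, 32) err mm 0.0 deg 0.0 [ 0.48  0.43 -0.3   2.39  2.91  0.22 -1.19] m 0.03 el [ 0.18 -0.11  0.81] wr [ 0.34 -0.1   0.36]
(0.5925, -0.1265, 0.012, 84, 38) err mm 0.0 deg 0.0 [ 0.49  0.65 -0.32  2.31  2.97  0.46 -1.2 ] m 0.11 el [ 0.26 -0.16  0.75] wr [ 0.37 -0.1   0.29]
(0.57, -0.124, 0.06, 84, 36) err mm 0.0 deg 0.0 [ 0.49  0.49 -0.32  2.35  2.93  0.31 -1.2 ] m 0.07 el [ 0.2  -0.13  0.79] wr [ 0.36 -0.1   0.35]
(0.53, -0.12, 0.1, 64, 30) err mm 22.8 deg 3.6 [-0.19  0.31  0.26  2.36  1.63  0.19 -0.45] m 0.0 el [0.16 0.02 0.83] wr [ 0.37 -0.04  0.41]
(0.49, -0.06, 0.24, 44, 28) err mm 0.0 deg 0.0 [-0.33  0.02  0.09  2.23  0.64  0.74  0.09] m 0.19 el [ 0.01 -0.01  0.85] wr [0.37 0.06 0.56]
(0.515, 0.06, 0.15, 96, 25) err mm 0.0 deg 0.0 [-0.11  0.15 -0.08  2.33  0.22  0.23  1.28] m 0.04 el [ 0.08 -0.01  0.85] wr [0.36 0.04 0.48]
(0.515, 0.06, 0.025, 96, 25) err mm 1.1 deg 0.2 [ 0.02  0.47 -0.24  2.37  2.31  0.19 -0.79] m 0.0 el [ 0.23 -0.02  0.8 ] wr [0.36 0.04 0.35]
```

```bash
python3 go.py .50 -.10 .20 64 30
```

```text
t 10.1 pos [ 0.4694 -0.079   0.3385] rot [3.141 0.483 2.339] F [-0.2  0.7 -0.5] open 0.0639
tool z target [ 0.449 -0.219 -0.866] x [-0.778  0.38  -0.5  ]
row [[0.064, 0.015, 0.279], [-0.053, -0.013, -0.097]] rows needed 2.9 2.3
```

```bash
python3 -m pendant '[[[0.064,0.014,0.279],[-0.053,-0.013,-0.097]],[[0.064,0.014,0.279],[-0.053,-0.013,-0.097]],[[0.064,0.014,0.279],[-0.053,-0.013,-0.097]],[[0.064,0.014,0.279],[-0.053,-0.013,-0.097]],[[0.064,0.014,0.279],[-0.053,-0.013,-0.097]]]';  python3 go.py .53 -.12 .06 84 32
```

```text
time_s: 10.6
eef_pos: [0.4993, -0.1024, 0.1998]
ee_rot: [3.141, 0.52, 2.677]
contact_force: [0.4, -0.5, 0.8]
opening: 0.0639
t 10.6 pos [ 0.4993 -0.1024  0.1998] rot [3.141 0.52  2.677] F [ 0.4 -0.5  0.8] open 0.0639
tool z target [ 0.527 -0.055 -0.848] x [-0.843  0.089 -0.53 ]
row [[0.078, -0.004, 0.278], [-0.059, -0.012, -0.098]] rows needed 2.9 2.4
```

```bash
python3 -m pendant '[[[0.01,0,0.04],[-0.008,-0.002,-0.014]],[[0.02,0,0.08],[-0.016,-0.004,-0.028]],[[0.03,-0.001,0.12],[-0.024,-0.005,-0.042]],[[0.04,-0.002,0.15],[-0.032,-0.006,-0.054]],[[0.04,-0.002,0.15],[-0.032,-0.006,-0.054]]]';  python3 go.py .53 -.12 .06 84 32; tail -1 log.jsonl
```

```text
time_s: 11.1
eef_pos: [0.5095, -0.1234, 0.1477]
ee_rot: [-3.07, 0.532, 2.84]
contact_force: [1.0, -0.4, -0.2]
opening: 0.0638
t 11.1 pos [ 0.5095 -0.1234  0.1477] rot [-3.07   0.532  2.84 ] F [ 1.  -0.4 -0.2] open 0.0638
tool z target [ 0.527 -0.055 -0.848] x [-0.843  0.089 -0.53 ]
row [[0.057, 0.031, 0.168], [-0.055, -0.01, -0.053]] rows needed 1.8 1.6
[[0.07910785054343483, 0.16120903783068563, -0.027209796004278843, 2.383631746699811, 1.1358398306081725, 0.21943764281652062, 0.228188336038282], [0.5095235738673611, -0.12344323785999756, 0.14766717077001176], [-3.070346701467557, 0.5318153966897792, 2.8403004299570616], [1.799149622798944, 0.2982552130145283, -1.751722509838473, 0.0002427300388070429, 1.6369869272898732, -0.0457797296241928, -1.24958479636122]]
```

```bash
python3 -m pendant '[[[0,0,0],[0,0,0]],[[0,0,0],[0,0,0]]]';  python3 go.py .53 -.12 .06 84 32; tail -1 log.jsonl
```

```text
time_s: 11.3
eef_pos: [0.5072, -0.1252, 0.146]
ee_rot: [-3.071, 0.528, 2.835]
contact_force: [0.3, 0.2, 0.2]
opening: 0.0641
t 11.3 pos [ 0.5072 -0.1252  0.146 ] rot [-3.071  0.528  2.835] F [0.3 0.2 0.2] open 0.0641
tool z target [ 0.527 -0.055 -0.848] x [-0.843  0.089 -0.53 ]
row [[0.052, 0.036, 0.167], [-0.056, -0.012, -0.055]] rows needed 1.8 1.7
[[0.07324169246186359, 0.16229387059575553, -0.016007750749079373, 2.3856249204180306, 1.1249861334104587, 0.2169987994375071, 0.2377576421970105], [0.5072455152806112, -0.12521562314609377, 0.14599289648639713], [-3.07104396632995, 0.5275878987991223, 2.835249089657389], [-0.09885095112766278, 0.0019250695074789206, 0.07330337735599579, 0.009234908020595014, -0.009765392558316868, -0.015514873682470306, 0.006051188388998616]]
```

```bash
python3 -m pendant '[[[0.01,0.007,0.034],[-0.011,-0.002,-0.011]],[[0.02,0.014,0.067],[-0.022,-0.005,-0.022]],[[0.03,0.021,0.1],[-0.034,-0.007,-0.033]],[[0.042,0.028,0.134],[-0.045,-0.01,-0.044]],[[0.052,0.035,0.167],[-0.056,-0.012,-0.055]]]'; python3 -m pendant '[[[0,0,0],[0,0,0]],[[0,0,0],[0,0,0]]]';  python3 go.py .53 -.12 .06 84 32; tail -1 log.jsonl
```

```text
time_s: 11.8
eef_pos: [0.5225, -0.127, 0.0764]
ee_rot: [-3.092, 0.538, 3.01]
contact_force: [-0.4, -0.3, -1.4]
opening: 0.064
time_s: 12.0
eef_pos: [0.5201, -0.1272, 0.0749]
ee_rot: [-3.095, 0.533, 3.003]
contact_force: [-0.2, 0.1, 0.2]
opening: 0.064
t 12.0 pos [ 0.5201 -0.1272  0.0749] rot [-3.095  0.533  3.003] F [-0.2  0.1  0.2] open 0.064
tool z target [ 0.527 -0.055 -0.848] x [-0.843  0.089 -0.53 ]
row [[-0.0, 0.019, 0.034], [-0.02, -0.008, -0.009]] rows needed 0.4 0.5
[[0.6047339579637064, 0.3958171216574261, -0.4820799847002661, 2.3909710724039903, 2.219652811062751, 0.24233457506341716, -0.5560179402218528], [0.5201002564858189, -0.12724102104217094, 0.07486455936989617], [-3.09506466089729, 0.5329882077822998, 3.003369385098958], [-0.006775717600262442, -0.02301106171863063, -0.007798078114121256, 0.000551757563514673, -0.0030528156067054974, -0.005453277017245735, -0.00573660977597488]]
```

```bash
python3 -m pendant '[[[0,0.01,0.02],[-0.01,-0.004,-0.005]],[[0,0.019,0.034],[-0.02,-0.008,-0.009]],[[0,0.019,0.034],[-0.02,-0.008,-0.009]],[[0,0.019,0.034],[-0.02,-0.008,-0.009]]]';  python3 go.py .56 -.123 .035 84 35.5;  python3 - <<'E'
from h import *
a,_=grab('scene','s4');b,_=grab('top','t4')
a=cv2.resize(a[170:300,240:400,::-1],(492,400));b=cv2.resize(b[140:270,250:410,::-1],(492,400))
cv2.imwrite('pics/c7.png',cv2.resize(np.hstack([a,b]),(800,325)))
E
```

```text
time_s: 12.4
eef_pos: [0.5296, -0.1198, 0.0598]
ee_rot: [-3.14, 0.557, 3.038]
contact_force: [0.1, 0.0, 1.1]
opening: 0.0641
t 12.4 pos [ 0.5296 -0.1198  0.0598] rot [-3.14   0.557  3.038] F [0.1 0.  1.1] open 0.0641
tool z target [ 0.578 -0.061 -0.814] x [-0.81   0.085 -0.581]
row [[-0.026, -0.0, 0.074], [-0.0, -0.02, 0.0]] rows needed 0.8 0.4
```

View pics/c7.png

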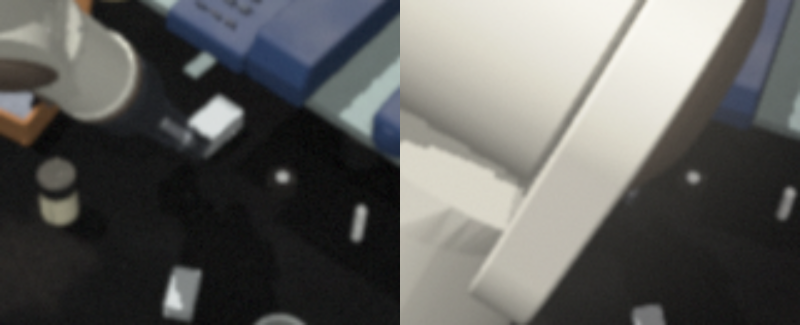

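The gripper leans in front of the larger block (scene crop about 215,120) with its jaws to either side of it. The smaller block (about 182,292) stays where it is. Next I advance.

```bash
python3 -m pendant '[[[-0.013,0,0.037],[0,-0.01,0]],[[-0.026,0,0.074],[0,-0.02,0]],[[-0.026,0,0.074],[0,-0.02,0]],[[-0.026,0,0.074],[0,-0.02,0]]]';  python3 go.py .5915 -.1265 .011 84 38
```

```text
time_s: 12.9
eef_pos: [0.559, -0.1223, 0.0342]
ee_rot: [3.14, 0.617, 3.038]
contact_force: [-0.7, 0.1, 0.5]
opening: 0.0637
t 12.9 pos [ 0.559  -0.1223  0.0342] rot [3.14  0.617 3.038] F [-0.7  0.1  0.5] open 0.0637
tool z target [ 0.612 -0.064 -0.788] x [-0.784  0.082 -0.616]
row [[-0.026, -0.002, 0.076], [0.001, -0.015, 0.0]] rows needed 0.8 0.3
```

```bash
python3 -m pendant '[[[-0.013,-0.001,0.038],[0,-0.008,0]],[[-0.026,-0.002,0.07],[0,-0.015,0]],[[-0.026,-0.002,0.076],[0,-0.015,0]],[[-0.026,-0.002,0.076],[0,-0.015,0]],[[-0.026,-0.002,0.076],[0,-0.015,0]]]';  python3 go.py .5915 -.1265 .011 84 38
```

```text
time_s: 13.4
eef_pos: [0.5916, -0.1269, 0.0118]
ee_rot: [-3.142, 0.666, 3.039]
contact_force: [0.2, -0.7, 0.7]
opening: 0.0644
t 13.4 pos [ 0.5916 -0.1269  0.0118] rot [-3.142  0.666  3.039] F [ 0.2 -0.7  0.7] open 0.0644
tool z target [ 0.612 -0.064 -0.788] x [-0.784  0.082 -0.616]
row [[0.001, 0.001, 0.001], [0.0, 0.001, 0.001]] rows needed 0.0 0.0
```

```bash
python3 -m pendant '[[[0.002,0.001,0.004],[0,0,0]],[[0.002,0.001,0.004],[0,0,0]],[[0.002,0.001,0.004],[0,0,0]],[[0.002,0.001,0.004],[0,0,0]],[[0.002,0.001,0.004],[0,0,0]]]' 0 90; python3 -m pendant '[[[0,0,0],[0,0,0]],[[0,0,0],[0,0,0]],[[0,0,0],[0,0,0]]]'; python3 go.py .5915 -.1265 .011 84 38;  tail -1 log.jsonl
```

```text
time_s: 13.9
eef_pos: [0.5922, -0.1259, 0.0096]
ee_rot: [3.141, 0.667, 3.04]
contact_force: [-5.8, 0.2, 9.1]
opening: 0.0321
time_s: 14.2
eef_pos: [0.5922, -0.126, 0.0096]
ee_rot: [3.141, 0.667, 3.04]
contact_force: [-5.5, 1.4, 8.5]
opening: 0.0323
t 14.2 pos [ 0.5922 -0.126   0.0096] rot [3.141 0.667 3.04 ] F [-5.5  1.4  8.5] open 0.0323
tool z target [ 0.612 -0.064 -0.788] x [-0.784  0.082 -0.616]
row [[-0.001, -0.001, -0.003], [0.001, 0.001, 0.001]] rows needed 0.0 0.0
[[0.8177515518206689, 0.7680862938435852, -0.6959303554160389, 2.3078187957186977, 2.6305989350923618, 0.5438589823084483, -0.6995505399617785], [0.5922086389634819, -0.12595833540358173, 0.009633551519692462], [3.1410338383468437, 0.6671644739086244, 3.0396922624355867], [-0.0004766649403062877, 0.00047591445585476867, 0.0003052942920013914, -0.00032885192558412, 0.0017506343948423461, -0.0012819497421777178, 0.00016147990218529627]]
```

```bash
python3 - <<'E'
from chain import *
from cell import r
q0=np.array(r.state()['joint_pos'])
print('A');run(q0,[(.58,-.125,.06,84,37),(.56,-.122,.09,84,33),(.52,-.10,.16,84,22),(.49,-.03,.22,90,8),(.505,.07,.15,96,10),(.515,.075,.12,96,25),(.515,.075,.022,96,25)])
print('B');run(q0,[(.58,-.125,.06,84,37),(.56,-.122,.09,84,33),(.52,-.10,.14,104,28),(.50,-.03,.2,116,25),(.515,.075,.15,116,25),(.515,.075,.1,96,25),(.515,.075,.022,96,25)])
E
```

```text
A
(0.58, -0.125, 0.06, 84, 37) err mm 0.0 deg 0.0 [ 0.81  0.59 -0.69  2.33  2.52  0.4  -0.68] m 0.09 el [ 0.18 -0.21  0.77] wr [ 0.37 -0.1   0.35]
(0.56, -0.122, 0.09, 84, 33) err mm 0.0 deg 0.0 [ 0.69  0.42 -0.55  2.33  2.32  0.19 -0.58] m 0.0 el [ 0.15 -0.14  0.81] wr [ 0.37 -0.1   0.39]
(0.52, -0.1, 0.16, 84, 22) err mm 0.0 deg 0.0 [ 0.97  0.27 -0.9   2.23  0.53  0.4   1.13] m 0.19 el [ 0.06 -0.12  0.83] wr [ 0.39 -0.09  0.49]
(0.49, -0.03, 0.22, 90, 8) err mm 0.0 deg 0.0 [ 0.99  0.25 -1.1   2.05  0.31  0.85  1.3 ] m 0.37 el [ 0.06 -0.11  0.84] wr [ 0.44 -0.03  0.58]
(0.505, 0.07, 0.15, 96, 10) err mm 0.0 deg 0.0 [ 0.64  0.39 -0.98  2.11  0.56  0.71  0.99] m 0.31 el [ 0.14 -0.13  0.81] wr [0.44 0.06 0.5 ]
(0.515, 0.075, 0.12, 96, 25) err mm 0.0 deg 0.0 [ 0.39  0.29 -0.68  2.32  1.01  0.28  0.5 ] m 0.09 el [ 0.13 -0.07  0.83] wr [0.36 0.06 0.45]
(0.515, 0.075, 0.022, 96, 25) err mm 0.0 deg 0.0 [ 0.2   0.52 -0.49  2.36  2.03  0.3  -0.49] m 0.06 el [ 0.24 -0.06  0.79] wr [0.36 0.06 0.35]
B
(0.58, -0.125, 0.06, 84, 37) err mm 0.0 deg 0.0 [ 0.81  0.59 -0.69  2.33  2.52  0.4  -0.68] m 0
[... 207 characters left out ...]
0.14, 104, 28) err mm 0.0 deg 0.0 [ 1.37  0.52 -1.24  2.28  0.87  0.34  1.32] m 0.14 el [ 0.04 -0.25  0.78] wr [ 0.36 -0.14  0.46]
(0.5, -0.03, 0.2, 116, 25) err mm 11.4 deg 1.2 [ 1.5   0.53 -1.54  2.23  0.62  0.57  1.6 ] m 0.0 el [ 0.   -0.25  0.78] wr [ 0.36 -0.1   0.52]
(0.515, 0.075, 0.15, 116, 25) err mm 0.0 deg 0.0 [ 0.96  0.41 -1.2   2.27  0.73  0.36  1.25] m 0.15 el [ 0.1  -0.17  0.81] wr [0.38 0.01 0.48]
(0.515, 0.075, 0.1, 96, 25) err mm 0.0 deg 0.0 [ 0.24  0.31 -0.52  2.34  1.16  0.22  0.35] m 0.03 el [ 0.15 -0.05  0.83] wr [0.36 0.06 0.43]
(0.515, 0.075, 0.022, 96, 25) err mm 0.0 deg 0.0 [ 0.19  0.52 -0.47  2.36  2.04  0.29 -0.5 ] m 0.06 el [ 0.24 -0.06  0.79] wr [0.36 0.06 0.35]
```

```bash
python3 - <<'E'
from chain import *
from cell import r
q0=np.array(r.state()['joint_pos'])
run(q0,[(.58,-.125,.03,84,37),(.55,-.121,.045,84,34),(.525,-.115,.06,84,29),(.49,-.1,.11,84,19),(.48,-.03,.2,90,8),(.505,.07,.15,96,10),(.515,.075,.1,96,25),(.515,.075,.022,96,25)])
E
python3 go.py .58 -.125 .03 84 37;python3 go.py .55 -.121 .045 84 34;
```

```text
(0.58, -0.125, 0.03, 84, 37) err mm 0.0 deg 0.0 [ 0.81  0.69 -0.69  2.33  2.57  0.48 -0.69] m 0.09 el [ 0.21 -0.24  0.74] wr [ 0.37 -0.1   0.32]
(0.55, -0.121, 0.045, 84, 34) err mm 0.0 deg 0.0 [ 0.8   0.58 -0.67  2.36  2.49  0.38 -0.67] m 0.06 el [ 0.18 -0.21  0.77] wr [ 0.35 -0.1   0.34]
(0.525, -0.115, 0.06, 84, 29) err mm 0.0 deg 0.0 [ 0.64  0.44 -0.5   2.36  2.29  0.19 -0.55] m 0.0 el [ 0.16 -0.14  0.8 ] wr [ 0.35 -0.1   0.37]
(0.49, -0.1, 0.11, 84, 19) err mm 0.0 deg 0.0 [ 0.84  0.32 -0.75  2.29  0.64  0.34  1.04] m 0.13 el [ 0.1  -0.13  0.83] wr [ 0.37 -0.09  0.45]
(0.48, -0.03, 0.2, 90, 8) err mm 0.0 deg 0.0 [ 0.95  0.25 -1.04  2.09  0.31  0.8   1.3 ] m 0.33 el [ 0.06 -0.11  0.84] wr [ 0.43 -0.03  0.56]
(0.505, 0.07, 0.15, 96, 10) err mm 0.0 deg 0.0 [ 0.62  0.38 -0.96  2.11  0.54  0.7   1.01] m 0.31 el [ 0.14 -0.12  0.82] wr [0.44 0.06 0.5 ]
(0.515, 0.075, 0.1, 96, 25) err mm 0.0 deg 0.0 [ 0.24  0.31 -0.52  2.34  1.16  0.22  0.35] m 0.03 el [ 0.15 -0.05  0.83] wr [0.36 0.06 0.43]
(0.515, 0.075, 0.022, 96, 25) err mm 0.0 deg 0.0 [ 0.19  0.52 -0.47  2.36  2.04  0.29 -0.5 ] m 0.06 el [ 0.24 -0.06  0.79] wr [0.36 0.06 0.35]
t 14.2 pos [ 0.5922 -0.126   0.0096] rot [3.141 0.667 3.04 ] F [-5.5  1.4  8.5] open 0.0323
tool z target [ 0.599 -0.063 -0.799] x [-0.794  0.083 -0.602]
row [[-0.006, -0.001, -0.047], [0.001, 0.007, 0.001]] rows needed 0.5 0.1
t 14.2 pos [ 0.5922 -0.126   0.0096] rot [3.141 0.667 3.04 ] F [-5.5  1.4  8.5] open 0.0323
tool z target [ 0.556 -0.058 -0.829] x [-0.824  0.087 -0.559]
row [[0.023, 0.001, -0.108], [0.001, 0.023, 0.001]] rows needed 1.1 0.5
```

```bash
python3 -m pendant '[[[-0.012,0,-0.016],[0,0,0]],[[-0.008,0,-0.047],[0,0.007,0]],[[0.008,0,-0.075],[0,0.014,0]],[[0.023,0.001,-0.108],[0,0.023,0]],[[0.023,0.001,-0.108],[0,0.023,0]]]'; python3 go.py .525 -.115 .06 84 29;  tail -1 log.jsonl
```

```text
time_s: 14.7
eef_pos: [0.5488, -0.1215, 0.0451]
ee_rot: [3.142, 0.593, 3.039]
contact_force: [-0.1, -1.3, -4.3]
opening: 0.0318
t 14.7 pos [ 0.5488 -0.1215  0.0451] rot [3.142 0.593 3.039] F [-0.1 -1.3 -4.3] open 0.0318
tool z target [ 0.482 -0.051 -0.875] x [-0.87   0.091 -0.485]
row [[0.024, 0.008, -0.052], [0.0, 0.028, 0.001]] rows needed 0.6 0.6
[[0.8025733924375953, 0.5801824077396057, -0.6696916275198158, 2.36598691529947, 2.493590328678901, 0.3759420514343025, -0.6660503902872277], [0.5488082829269578, -0.1214623110569575, 0.04508382572954293], [3.141568389107221, 0.5931743282660484, 3.0393023971947524], [0.0026575376781944756, 0.04740477471295329, -0.004205431415254001, -0.037672589568221705, 0.04805749798431172, 0.06550816825370469, -0.014547110394871964]]
```

```bash
python3 -m pendant '[[[0.008,0.002,-0.017],[0,0.009,0]],[[0.016,0.005,-0.035],[0,0.018,0]],[[0.024,0.008,-0.052],[0,0.028,0]],[[0.024,0.008,-0.052],[0,0.028,0]],[[0.024,0.008,-0.052],[0,0.028,0]]]'; python3 go.py .49 -.10 .11 84 19;  tail -1 log.jsonl
```

```text
time_s: 15.2
eef_pos: [0.527, -0.1154, 0.0592]
ee_rot: [-3.141, 0.508, 3.039]
contact_force: [0.4, -0.3, -3.8]
opening: 0.0317
t 15.2 pos [ 0.527  -0.1154  0.0592] rot [-3.141  0.508  3.039] F [ 0.4 -0.3 -3.8] open 0.0317
tool z target [ 0.324 -0.034 -0.946] x [-0.94   0.099 -0.326]
row [[0.018, 0.023, -0.126], [0.0, 0.056, 0.001]] rows needed 1.3 1.2
[[0.665893054705661, 0.4521419182553106, -0.5256951007013954, 2.3608102316029718, 2.2669553015919575, 0.20042150634821, -0.5262119177487135], [0.5270183596165336, -0.1154294326466467, 0.05916638238208055], [-3.1413094281968834, 0.5078698364962184, 3.0391415079943127], [0.014646335264984024, 0.018190029218782978, -0.011318755600713689, 0.002747077592756309, 0.00344115207725393, -0.0003434246165509774, 0.001241558834323967]]
```

```bash
python3 -m pendant '[[[0.009,0.005,-0.025],[0,0.011,0]],[[0.012,0.01,-0.05],[0,0.022,0]],[[0.018,0.015,-0.075],[0,0.034,0]],[[0.018,0.02,-0.1],[0,0.045,0]],[[0.018,0.023,-0.126],[0,0.056,0]]]';python3 -m pendant '[[[0,0,0],[0,0,0]],[[0,0,0],[0,0,0]]]'; python3 go.py .49 -.10 .11 84 19;  tail -1 log.jsonl
```

```text
time_s: 15.7
eef_pos: [0.5033, -0.1224, 0.0887]
ee_rot: [-3.101, 0.403, 3.032]
contact_force: [-0.2, -0.1, -4.1]
opening: 0.0317
time_s: 15.9
eef_pos: [0.505, -0.1226, 0.0895]
ee_rot: [-3.101, 0.408, 3.032]
contact_force: [0.6, -1.1, -4.2]
opening: 0.0323
t 15.9 pos [ 0.505  -0.1226  0.0895] rot [-3.101  0.408  3.032] F [ 0.6 -1.1 -4.2] open 0.0323
tool z target [ 0.324 -0.034 -0.946] x [-0.94   0.099 -0.326]
row [[0.016, 0.04, -0.053], [-0.013, 0.024, -0.002]] rows needed 0.7 0.6
[[0.7912513290498531, 0.37298509491196824, -0.6869693495780814, 2.321458676362682, 1.172945042699011, 0.2632876225401353, 0.5321472531422862], [0.5049764560761094, -0.12258383213250204, 0.08953238134563862], [-3.101222502463677, 0.4084604061744719, 3.0317540061812096], [-0.012003394317947906, 0.00433044283531436, 0.017168628683318865, 0.007885115684422461, 0.006678544287693629, -0.007605346975587922, 0.0052746720984444065]]
```

```bash
python3 -m pendant '[[[0.008,0.02,-0.026],[-0.006,0.012,0]],[[0.016,0.04,-0.053],[-0.013,0.024,-0.002]],[[0.016,0.04,-0.053],[-0.013,0.024,-0.002]],[[0.016,0.04,-0.053],[-0.013,0.024,-0.002]]]'; python3 go.py .48 -.03 .2 90 8;  tail -1 log.jsonl
```

```text
time_s: 16.3
eef_pos: [0.4898, -0.1004, 0.1098]
ee_rot: [-3.14, 0.334, 3.036]
contact_force: [-0.2, -1.2, -4.0]
opening: 0.0319
t 16.3 pos [ 0.4898 -0.1004  0.1098] rot [-3.14   0.334  3.036] F [-0.2 -1.2 -4. ] open 0.0319
tool z target [ 0.139  0.    -0.99 ] x [-0.99   0.    -0.139]
row [[-0.027, 0.138, -0.182], [-0.009, 0.062, -0.033]] rows needed 2.3 1.5
[[0.9848828144522259, 0.372083152908679, -0.9280094988606873, 2.286529541561423, 0.8202039248634714, 0.3950014329133152, 0.8764338192944758], [0.4898391118924202, -0.10042832515915923, 0.10977951576322828], [-3.1395812947532424, 0.3336465934970836, 3.0359431673829698], [-0.02621043587462727, -0.0015987393820789213, 0.03545927276347278, 0.010150151468709347, -0.013436233093160542, -0.002250284764768653, 0.019029189433096453]]
```

```bash
python3 -m pendant '[[[0,0.04,-0.06],[-0.003,0.02,-0.011]],[[-0.015,0.09,-0.12],[-0.006,0.04,-0.022]],[[-0.027,0.138,-0.182],[-0.009,0.062,-0.033]],[[-0.027,0.138,-0.182],[-0.009,0.062,-0.033]]]'; python3 go.py .51 .073 .13 96.3 12; python3 - <<'E'
from h import *
a,_=grab('scene','s5');b,_=grab('top','t5')
a=cv2.resize(a[130:290,180:380,::-1],(500,400));b=cv2.resize(b[100:260,170:370,::-1],(500,400))
cv2.imwrite('pics/c8.png',cv2.resize(np.hstack([a,b]),(800,320)))
E
```

```text
time_s: 16.7
eef_pos: [0.4852, -0.0267, 0.2045]
ee_rot: [3.141, 0.146, -3.136]
contact_force: [1.1, 0.4, -3.1]
opening: 0.032
t 16.7 pos [ 0.4852 -0.0267  0.2045] rot [ 3.141  0.146 -3.136] F [ 1.1  0.4 -3.1] open 0.032
tool z target [ 0.207  0.023 -0.978] x [-0.972 -0.107 -0.208]
row [[-0.028, 0.199, 0.155], [-0.006, -0.02, -0.033]] rows needed 2.5 0.8
```

View pics/c8.png

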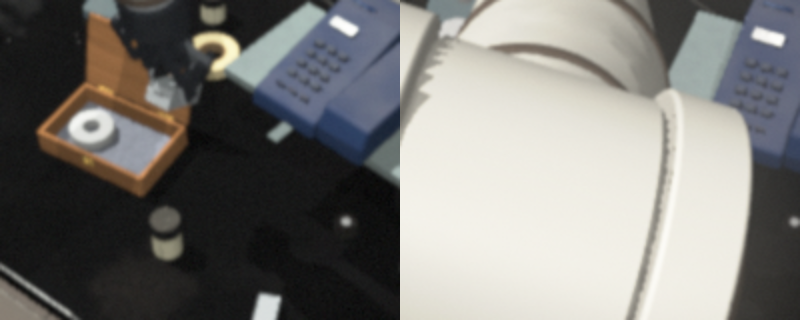

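The block (crop about 165,88) is in the jaws and the case's right half is empty. I carry on to the case.

```bash
python3 -m pendant '[[[-0.01,0.07,0.03],[-0.002,-0.006,-0.011]],[[-0.02,0.14,0.08],[-0.004,-0.014,-0.022]],[[-0.028,0.199,0.155],[-0.006,-0.02,-0.033]],[[-0.028,0.199,0.155],[-0.006,-0.02,-0.033]],[[-0.028,0.199,0.155],[-0.006,-0.02,-0.033]]]'; python3 go.py .513 .0755 .06 96.3 25;  python3 - <<'E'
from chain import *
from cell import r
q0=np.array(r.state()['joint_pos']);print(q0.round(2))
run(q0,[(.513,.0755,.06,96.3,20),(.513,.0755,.022,96.3,25)])
run(q0,[(.513,.0755,.06,96.3,20),(.513,.0755,.022,96.3,20)])
E
```

```text
time_s: 17.3
eef_pos: [0.502, 0.0717, 0.1233]
ee_rot: [3.139, 0.197, -3.03]
contact_force: [0.1, -0.4, -4.2]
opening: 0.0322
t 17.3 pos [0.502  0.0717 0.1233] rot [ 3.139  0.197 -3.03 ] F [ 0.1 -0.4 -4.2] open 0.0322
tool z target [ 0.42   0.046 -0.906] x [-0.901 -0.099 -0.423]
row [[0.003, 0.005, 0.129], [0.001, -0.076, 0.0]] rows needed 1.3 1.6
[ 0.67  0.46 -1.04  2.15  0.72  0.67  0.84]
(0.513, 0.0755, 0.06, 96.3, 20) err mm 0.0 deg 0.0 [ 0.38  0.46 -0.69  2.29  1.21  0.34  0.34] m 0.13 el [ 0.2 -0.1  0.8] wr [0.39 0.06 0.4 ]
(0.513, 0.0755, 0.022, 96.3, 25) err mm 0.0 deg 0.0 [ 0.22  0.52 -0.51  2.36  2.03  0.3  -0.48] m 0.06 el [ 0.24 -0.07  0.78] wr [0.36 0.06 0.35]
(0.513, 0.0755, 0.06, 96.3, 20) err mm 0.0 deg 0.0 [ 0.38  0.46 -0.69  2.29  1.21  0.34  0.34] m 0.13 el [ 0.2 -0.1  0.8] wr [0.39 0.06 0.4 ]
(0.513, 0.0755, 0.022, 96.3, 20) err mm 0.0 deg 0.0 [ 0.26  0.53 -0.55  2.3   1.5   0.29  0.06] m 0.1 el [ 0.24 -0.08  0.78] wr [0.39 0.06 0.36]
```

```bash
python3 go.py .513 .0755 .06 96.3 20|tail -1; python3 -m pendant '[[[0,0.003,0.04],[0,-0.016,0]],[[0,0.005,0.08],[0,-0.03,0]],[[0.003,0.006,0.118],[0,-0.046,0]],[[0.003,0.006,0.123],[0,-0.046,0]],[[0.003,0.006,0.123],[0,-0.046,0]]]'; python3 go.py .513 .0755 .03 96.3 25
```

```text
row [[0.003, 0.005, 0.129], [0.001, -0.048, 0.0]] rows needed 1.3 1.0
time_s: 17.8
eef_pos: [0.5146, 0.0739, 0.0655]
ee_rot: [3.14, 0.344, -3.035]
contact_force: [0.1, 0.4, -2.8]
opening: 0.0322
t 17.8 pos [0.5146 0.0739 0.0655] rot [ 3.14   0.344 -3.035] F [ 0.1  0.4 -2.8] open 0.0322
tool z target [ 0.42   0.046 -0.906] x [-0.901 -0.099 -0.423]
row [[0.027, 0.003, 0.066], [0.0, -0.029, -0.001]] rows needed 0.7 0.6
```

```bash
python3 -m pendant '[[[0.009,0.001,0.022],[0,-0.01,0]],[[0.018,0.002,0.044],[0,-0.02,0]],[[0.027,0.003,0.066],[0,-0.029,0]],[[0.027,0.003,0.066],[0,-0.029,0]],[[0.027,0.003,0.066],[0,-0.029,0]]]'; python3 go.py .513 .0755 .02 96.3 25;  python3 - <<'E'
from h import *
a,_=grab('scene','s6')
cv2.imwrite('pics/c9.png',cv2.resize(a[150:250,170:300,::-1],(780,600)))
E
```

```text
time_s: 18.3
eef_pos: [0.5141, 0.0766, 0.0304]
ee_rot: [3.136, 0.438, -3.037]
contact_force: [0.2, 1.4, -4.2]
opening: 0.0326
t 18.3 pos [0.5141 0.0766 0.0304] rot [ 3.136  0.438 -3.037] F [ 0.2  1.4 -4.2] open 0.0326
tool z target [ 0.42   0.046 -0.906] x [-0.901 -0.099 -0.423]
row [[0.011, -0.002, 0.018], [0.001, 0.0, -0.002]] rows needed 0.2 0.0
```

View pics/c9.png

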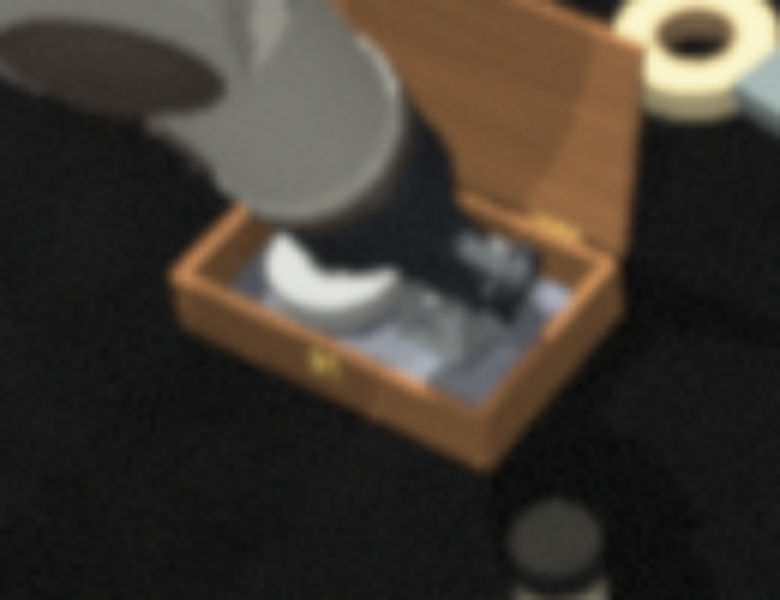

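Both fingers are inside the case, with the right one (about 520,290) clear of the right wall. I lower until it touches.

```bash
python3 -m pendant '[[[0.004,-0.001,0.008],[0,0,0]],[[0.007,-0.001,0.013],[0,0,0]],[[0.007,-0.001,0.013],[0,0,0]]]'; python3 -m pendant '[[[0.002,0,0.003],[0,0,0]],[[0.003,0,0.005],[0,0,0]],[[0.003,0,0.005],[0,0,0]]]'
```

```text
time_s: 18.65
eef_pos: [0.5132, 0.0761, 0.0227]
ee_rot: [3.137, 0.437, -3.036]
contact_force: [-0.0, 0.1, -3.1]
opening: 0.0323
time_s: 18.95
eef_pos: [0.5128, 0.0765, 0.0201]
ee_rot: [3.138, 0.438, -3.034]
contact_force: [-3.0, -0.7, 2.7]
opening: 0.0319
```

```bash
python3 -m pendant '[[[0,0,0],[0,0,0]],[[0,0,0],[0,0,0]],[[0,0,0],[0,0,0]]]' 0.5; python3 -m pendant '[[[-0.01,0,-0.05],[0,0,0]],[[-0.01,0,-0.1],[0,0.02,0]],[[-0.01,0,-0.18],[0,0.04,0]],[[0,0,-0.28],[0,0.06,0]],[[0,0,-0.28],[0,0.06,0]]]'; python3 - <<'E'
from h import *
a,_=grab('scene','s7')
cv2.imwrite('pics/c10.png',cv2.resize(a[150:250,170:300,::-1],(780,600)))
E
python3 go.py .48 -.2 .22 84 15; tail -1 log.jsonl
```

```text
time_s: 19.25
eef_pos: [0.5131, 0.0766, 0.0201]
ee_rot: [3.138, 0.438, -3.035]
contact_force: [-0.0, -0.8, -0.6]
opening: 0.0429
time_s: 19.75
eef_pos: [0.4936, 0.0479, 0.086]
ee_rot: [-3.089, 0.328, -3.044]
contact_force: [0.3, -1.2, -0.3]
opening: 0.0429
t 19.8 pos [0.4945 0.048  0.088 ] rot [-3.09   0.328 -3.044] F [ 2.3 -0.1  0.8] open 0.0427
tool z target [ 0.257 -0.027 -0.966] x [-0.961  0.101 -0.259]
row [[-0.012, -0.504, -0.249], [0.002, 0.022, 0.061]] rows needed 5.6 1.4
[[0.3711884101358326, 0.34998788459844893, -0.6552479556844492, 2.306312253537707, 0.9503947535975048, 0.3729656925249582, 0.5733887934701452], [0.4945334920667331, 0.04802250173368715, 0.08803205603021595], [-3.0899730744249347, 0.3276325865104086, -3.0442775992752193], [-0.041255515909669103, 0.026760727206990298, 0.048327690215011404, 0.01776665438811638, 0.4601169233008079, -0.09455911539969714, -0.4980346415144517]]
```

View pics/c10.png

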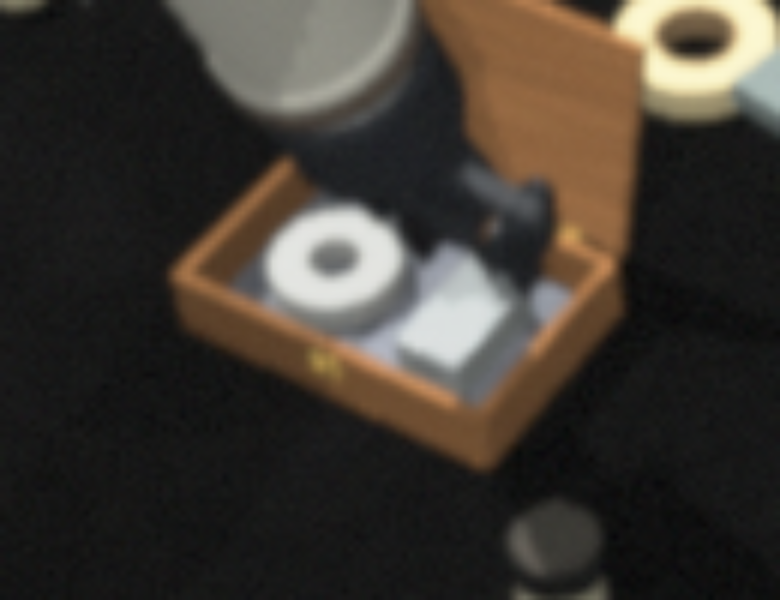

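The block lies flat in the right half (crop about 460,320). Next is the pin.

```bash
python3 - <<'E'
from chain import *
from cell import r
q0=np.array(r.state()['joint_pos'])
q=run(q0,[(.48,0.0,.2,90,10),(.47,-.25,.2,84,15),(.50,-.311,.10,84,25),(.52,-.312,.06,84,32),(.55,-.315,.035,84,36),(.571,-.318,.018,84,38),(.565,-.318,.05,84,38),(.53,-.314,.07,84,33),(.48,-.3,.12,84,20),(.47,-.2,.2,84,10),(.5,.08,.18,96,0)])
print('B')
q=run(q0,[(.48,0.0,.2,90,10),(.47,-.25,.2,114,25),(.50,-.311,.10,100,30),(.54,-.312,.06,84,33),(.571,-.318,.018,84,38),(.565,-.318,.05,84,38),(.53,-.314,.07,84,33),(.48,-.3,.12,84,20),(.47,-.2,.2,84,10),(.5,.08,.18,96,0)])
E
```

```text
(0.48, 0.0, 0.2, 90, 10) err mm 0.0 deg 0.0 [ 0.87  0.21 -1.02  2.13  0.29  0.75  1.25] m 0.29 el [ 0.06 -0.09  0.84] wr [0.42 0.   0.55]
(0.47, -0.25, 0.2, 84, 15) err mm 0.0 deg 0.0 [ 1.32  0.27 -0.92  2.07  0.21  0.66  1.77] m 0.35 el [ 0.02 -0.13  0.83] wr [ 0.38 -0.24  0.55]
(0.5, -0.311, 0.1, 84, 25) err mm 0.0 deg 0.0 [ 1.26  0.5  -0.73  2.14  0.4   0.26  1.75] m 0.07 el [ 0.06 -0.23  0.79] wr [ 0.35 -0.3   0.43]
(0.52, -0.312, 0.06, 84, 32) err mm 67.7 deg 10.8 [ 1.19  0.57 -0.62  2.19  0.78  0.19  1.41] m 0.0 el [ 0.09 -0.26  0.77] wr [ 0.33 -0.29  0.37]
(0.55, -0.315, 0.035, 84, 36) err mm 0.0 deg 0.0 [ 1.44  0.87 -0.96  2.16  2.08  0.3   0.31] m 0.11 el [ 0.04 -0.38  0.67] wr [ 0.34 -0.29  0.33]
(0.571, -0.318, 0.018, 84, 38) err mm 0.0 deg 0.0 [ 1.45  0.98 -1.    2.14  2.19  0.37  0.27] m 0.18 el [ 0.04 -0.42  0.63] wr [ 0.35 -0.29  0.3 ]
(0.565, -0.318, 0.05, 84, 38) err mm 0.0 deg 0.0 [ 1.46  0.88 -1.    2.15  2.1   0.3   0.29] m 0.11 el [ 0.03 -0.39  0.67] wr [ 0.35 -0.29  0.33]
(0.53, -0.314, 0.07, 84, 33) err mm 1.5 deg 0.2 [ 1.41  0.69 -0.9   2.17  1.6   0.19  0.68]
[... 1208 characters left out ...]
18, 0.05, 84, 38) err mm 6.6 deg 1.0 [ 1.3   0.75 -0.79  2.16  2.56  0.19 -0.27] m 0.0 el [ 0.08 -0.34  0.72] wr [ 0.35 -0.29  0.33]
(0.53, -0.314, 0.07, 84, 33) err mm 59.6 deg 9.5 [ 1.23  0.58 -0.68  2.18  1.82  0.19  0.38] m 0.0 el [ 0.08 -0.27  0.77] wr [ 0.33 -0.29  0.38]
(0.48, -0.3, 0.12, 84, 20) err mm 0.0 deg 0.0 [ 1.52  0.6  -1.11  2.11  0.8   0.53  1.38] m 0.31 el [ 0.   -0.29  0.76] wr [ 0.36 -0.29  0.46]
(0.47, -0.2, 0.2, 84, 10) err mm 0.0 deg 0.0 [ 1.47  0.45 -1.31  2.05  0.56  0.86  1.34] m 0.23 el [ 0.01 -0.22  0.8 ] wr [ 0.41 -0.19  0.55]
(0.5, 0.08, 0.18, 96, 0) err mm 0.0 deg 0.0 [ 0.72  0.56 -1.19  1.94  0.6   1.06  0.94] m 0.35 el [ 0.19 -0.19  0.78] wr [0.5  0.08 0.54]
```

```bash
python3 - <<'E'
from chain import *
from cell import r
q0=np.array(r.state()['joint_pos'])
for J in(64,74,84):
  print('J',J)
  q=run(q0,[(.48,0.0,.2,90,10),(.47,-.25,.2,50,20),(.50,-.29,.10,56,28),(.53,-.305,.05,J,34),(.571,-.318,.018,J,38),(.565,-.316,.05,J,38),(.53,-.305,.06,J,33),(.48,-.28,.12,J-10,22),(.47,-.2,.2,J,10),(.5,.08,.18,96,0)])
E
```

```text
J 64
(0.48, 0.0, 0.2, 90, 10) err mm 0.0 deg 0.0 [ 0.87  0.21 -1.02  2.13  0.29  0.75  1.25] m 0.29 el [ 0.06 -0.09  0.84] wr [0.42 0.   0.55]
(0.47, -0.25, 0.2, 50, 20) err mm 0.0 deg 0.0 [ 1.03  0.17 -0.72  2.16  0.44  0.57  0.87] m 0.26 el [ 0.03 -0.08  0.85] wr [ 0.38 -0.17  0.54]
(0.5, -0.29, 0.1, 56, 28) err mm 5.2 deg 0.8 [ 0.68  0.36 -0.28  2.26  1.28  0.19  0.18] m 0.0 el [ 0.13 -0.12  0.82] wr [ 0.36 -0.2   0.42]
(0.53, -0.305, 0.05, 64, 34) err mm 0.0 deg 0.0 [ 0.98  0.58 -0.56  2.26  2.37  0.32 -0.62] m 0.13 el [ 0.14 -0.24  0.77] wr [ 0.35 -0.22  0.35]
(0.571, -0.318, 0.018, 64, 38) err mm 0.0 deg 0.0 [ 1.01  0.75 -0.63  2.2   2.5   0.48 -0.67] m 0.22 el [ 0.17 -0.3   0.72] wr [ 0.37 -0.22  0.3 ]
(0.565, -0.316, 0.05, 64, 38) err mm 0.0 deg 0.0 [ 1.01  0.65 -0.63  2.22  2.45  0.42 -0.66] m 0.2 el [ 0.15 -0.27  0.75] wr [ 0.37 -0.22  0.33]
(0.53, -0.305, 0.06, 64, 33) err mm 0.0 deg 0.0 [ 0.94  0.54 -0.51  2.25  2.29  0.26 -0.57] m 0.07 el [ 0.14 -0.22  0.78] wr [ 0.35 -0.22  0.36]
(0.48, -0.28, 0.12, 54, 22) err mm 0.0 deg 0.0 [ 0.94  0.34 -0.57  2.21  0.79  0.36  0.67] 
[... 2497 characters left out ...]
6, 0.05, 84, 38) err mm 0.0 deg 0.0 [ 1.4   0.82 -0.92  2.16  2.23  0.24  0.12] m 0.05 el [ 0.05 -0.37  0.69] wr [ 0.35 -0.29  0.33]
(0.53, -0.305, 0.06, 84, 33) err mm 16.7 deg 2.7 [ 1.33  0.67 -0.82  2.19  1.84  0.19  0.41] m 0.0 el [ 0.06 -0.31  0.74] wr [ 0.34 -0.28  0.36]
(0.48, -0.28, 0.12, 74, 22) err mm 0.0 deg 0.0 [ 1.44  0.52 -1.07  2.19  0.93  0.45  1.01] m 0.23 el [ 0.02 -0.25  0.79] wr [ 0.35 -0.24  0.45]
(0.47, -0.2, 0.2, 84, 10) err mm 0.0 deg 0.0 [ 1.5   0.51 -1.37  2.05  0.63  0.89  1.28] m 0.17 el [ 0.   -0.25  0.79] wr [ 0.41 -0.19  0.55]
(0.5, 0.08, 0.18, 96, 0) err mm 0.0 deg 0.0 [ 0.74  0.59 -1.24  1.94  0.64  1.08  0.9 ] m 0.3 el [ 0.2  -0.2   0.77] wr [0.5  0.08 0.54]
```

```bash
python3 go.py .48 0 .2 90 10|tail -1;
```

```text
row [[-0.036, -0.104, -0.219], [-0.009, 0.049, 0.029]] rows needed 2.5 1.2
```

```bash
python3 -m pendant '[[[-0.01,-0.02,-0.07],[-0.003,0.016,0.01]],[[-0.02,-0.05,-0.15],[-0.006,0.033,0.02]],[[-0.036,-0.104,-0.219],[-0.009,0.049,0.029]],[[-0.036,-0.104,-0.219],[-0.009,0.049,0.029]]]' ; python3 go.py .47 -.25 .2 50 20
```

```text
time_s: 20.2
eef_pos: [0.483, -0.0041, 0.2016]
ee_rot: [3.141, 0.183, 3.133]
contact_force: [1.8, -0.8, 0.3]
opening: 0.0429
t 20.2 pos [ 0.483  -0.0041  0.2016] rot [3.141 0.183 3.133] F [ 1.8 -0.8  0.3] open 0.0429
tool z target [ 0.262 -0.22  -0.94 ] x [-0.72   0.604 -0.342]
row [[0.022, -0.492, -0.001], [0.058, -0.051, 0.212]] rows needed 4.9 4.7
```

```bash
python3 -m pendant '[[[0.022,-0.492,-0.001],[0.058,-0.051,0.212]],[[0.022,-0.492,-0.001],[0.058,-0.051,0.212]],[[0.022,-0.492,-0.001],[0.058,-0.051,0.212]],[[0.022,-0.492,-0.001],[0.058,-0.051,0.212]],[[0.022,-0.492,-0.001],[0.058,-0.051,0.212]]]' ; python3 go.py .47 -.25 .2 50 20|tail -1;python3 go.py .50 -.29 .10 56 28; python3 - <<'E'
from chain import *
from cell import r
q0=np.array(r.state()['joint_pos'])
J=66
q=run(q0,[(.50,-.29,.10,56,28),(.53,-.305,.05,J,34),(.571,-.318,.018,J,38),(.565,-.316,.05,J,38),(.53,-.305,.06,J,33),(.48,-.28,.12,J-10,22),(.47,-.2,.2,J,10),(.5,.08,.18,96,0)])
q=run(q0,[(.50,-.28,.10,50,30),(.53,-.305,.05,J,34),(.571,-.318,.018,J,38)])
E
```

```text
time_s: 20.7
eef_pos: [0.4673, -0.2488, 0.196]
ee_rot: [-3.137, 0.348, 2.446]
contact_force: [0.5, 0.6, 0.2]
opening: 0.0428
row [[-0.008, 0.002, -0.006], [-0.001, -0.0, 0.001]] rows needed 0.1 0.0
t 20.7 pos [ 0.4673 -0.2488  0.196 ] rot [-3.137  0.348  2.446] F [0.5 0.6 0.2] open 0.0428
tool z target [ 0.389 -0.263 -0.883] x [-0.732  0.494 -0.469]
row [[-0.031, -0.02, 0.216], [-0.015, -0.045, -0.03]] rows needed 2.2 1.2
(0.5, -0.29, 0.1, 56, 28) err mm 4.9 deg 0.8 [ 0.68  0.36 -0.28  2.26  1.28  0.19  0.18] m 0.0 el [ 0.13 -0.12  0.82] wr [ 0.36 -0.2   0.42]
(0.53, -0.305, 0.05, 66, 34) err mm 0.0 deg 0.0 [ 1.02  0.59 -0.59  2.26  2.39  0.31 -0.59] m 0.12 el [ 0.13 -0.25  0.77] wr [ 0.35 -0.22  0.35]
(0.571, -0.318, 0.018, 66, 38) err mm 0.0 deg 0.0 [ 1.05  0.76 -0.66  2.2   2.52  0.47 -0.63] m 0.22 el [ 0.16 -0.31  0.71] wr [ 0.37 -0.23  0.3 ]
(0.565, -0.316, 0.05, 66, 38) err mm 0.0 deg 0.0 [ 1.05  0.66 -0.65  2.22  2.47  0.4  -0.62] m 0.2 el [ 0.14 -0.28  0.74] wr [ 0.36 -0.23  0.33]
(0.53, -0.305, 0.06, 66, 33) err mm 0.0 deg 0.0 [ 0.97  0.54 -0.54  2.25  2.31  0.25 -0.54] m 0.
[... 206 characters left out ...]
0.2, 66, 10) err mm 0.0 deg 0.0 [ 1.21  0.28 -0.98  2.06  0.37  0.78  1.17] m 0.36 el [ 0.04 -0.14  0.83] wr [ 0.41 -0.17  0.55]
(0.5, 0.08, 0.18, 96, 0) err mm 0.0 deg 0.0 [ 0.64  0.49 -1.07  1.94  0.5   1.01  1.02] m 0.47 el [ 0.18 -0.15  0.79] wr [0.5  0.08 0.54]
(0.5, -0.28, 0.1, 50, 30) err mm 0.0 deg 0.0 [ 0.57  0.35 -0.23  2.29  1.55  0.24 -0.25] m 0.05 el [ 0.14 -0.11  0.82] wr [ 0.36 -0.16  0.41]
(0.53, -0.305, 0.05, 66, 34) err mm 0.0 deg 0.0 [ 0.96  0.57 -0.52  2.26  2.47  0.28 -0.7 ] m 0.09 el [ 0.14 -0.23  0.77] wr [ 0.35 -0.22  0.35]
(0.571, -0.318, 0.018, 66, 38) err mm 0.0 deg 0.0 [ 1.    0.73 -0.59  2.2   2.59  0.44 -0.73] m 0.22 el [ 0.17 -0.29  0.72] wr [ 0.37 -0.23  0.3 ]
```

Going via (0.50, -0.28, 0.10, jaw 50°, lean 30°).

```bash
python3 go.py .50 -.28 .10 50 30|tail -1
```

```text
row [[-0.019, -0.005, 0.211], [-0.001, -0.056, 0.001]] rows needed 2.1 1.2
```

```bash
python3 -m pendant '[[[-0.005,-0.001,0.05],[0,-0.014,0]],[[-0.01,-0.003,0.1],[0,-0.028,0]],[[-0.015,-0.004,0.15],[0,-0.042,0]],[[-0.019,-0.005,0.211],[0,-0.056,0]],[[-0.019,-0.005,0.211],[0,-0.056,0]]]' ; python3 go.py .53 -.305 .05 66 34; tail -1 log.jsonl
```

```text
time_s: 21.2
eef_pos: [0.4996, -0.2775, 0.1046]
ee_rot: [-3.135, 0.518, 2.451]
contact_force: [1.1, -0.3, 0.8]
opening: 0.0427
t 21.2 pos [ 0.4996 -0.2775  0.1046] rot [-3.135  0.518  2.451] F [ 1.1 -0.3  0.8] open 0.0427
tool z target [ 0.511 -0.227 -0.829] x [-0.757  0.337 -0.559]
row [[-0.017, -0.003, 0.135], [-0.048, -0.024, -0.074]] rows needed 1.4 1.9
[[0.612430962061913, 0.3443064866446188, -0.2914320684173895, 2.2839642082851577, 1.4701144523578678, 0.26520670623437453, -0.1592181631877965], [0.49958054374602406, -0.2774825528845539, 0.10456276713491106], [-3.135373998956753, 0.518092382179967, 2.450662875289797], [-0.5675316186782365, 0.30583859170931105, 0.6110091434547628, 0.11690865398550639, 2.1653590165045853, -0.24479244406609263, -2.1795018426515362]]
```

```bash
python3 -m pendant '[[[-0.003,0,0.025],[-0.01,-0.005,-0.015]],[[-0.007,-0.001,0.05],[-0.02,-0.01,-0.03]],[[-0.01,-0.002,0.08],[-0.03,-0.015,-0.045]],[[-0.014,-0.003,0.11],[-0.04,-0.02,-0.06]],[[-0.017,-0.003,0.135],[-0.048,-0.024,-0.074]]]' ; python3 -m pendant '[[[0,0,0],[0,0,0]],[[0,0,0],[0,0,0]]]'; python3 go.py .545 -.310 .04 66 36;python3 - <<'E'
from h import *
a,_=grab('scene','s8');b,_=grab('top','t8')
a=cv2.resize(a[200:320,280:430,::-1],(500,400));b=cv2.resize(b[170:290,320:470,::-1],(500,400))
cv2.imwrite('pics/c11.png',cv2.resize(np.hstack([a,b]),(800,320)))
E
```

```text
time_s: 21.7
eef_pos: [0.53, -0.305, 0.0503]
ee_rot: [3.14, 0.594, 2.726]
contact_force: [0.1, -0.2, -0.6]
opening: 0.0429
time_s: 21.9
eef_pos: [0.5291, -0.3048, 0.0505]
ee_rot: [3.14, 0.591, 2.721]
contact_force: [0.4, 0.7, -0.0]
opening: 0.0427
t 21.9 pos [ 0.5291 -0.3048  0.0505] rot [3.14  0.591 2.721] F [ 0.4  0.7 -0. ] open 0.0427
tool z target [ 0.537 -0.239 -0.809] x [-0.739  0.329 -0.588]
row [[-0.016, 0.003, 0.036], [0.0, -0.012, -0.0]] rows needed 0.4 0.2
```

View pics/c11.png

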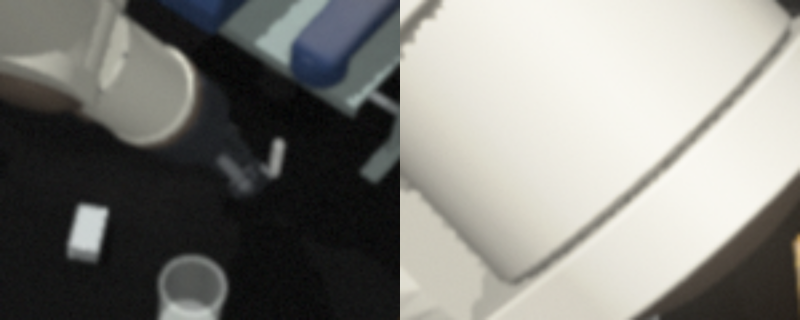

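```bash
python3 - <<'E'
from h import *
p,d=load('s8');C=cloud('scene',d)
g=p.max(2).astype(int)
m=np.zeros((400,640),bool);m[245:275,372:394]=g[245:275,372:394]>90
v,u=np.nonzero(m);
for vv in sorted(set(v)): uu=u[v==vv];print(vv,uu.min(),uu.max(),end=' | ')
print()
vb=v.max();vt=v.min()
# pin axis fit: columns vs rows
A=np.polyfit(v,u,1);print('base',ray('scene',np.polyval(A,vb+.5),vb+.5,0).round(4),'top',ray('scene',np.polyval(A,vt),vt,.046).round(4))
for x,y in((.566,-.318),(.566,-.322),(.56,-.32)): print((x,y),np.round(proj('scene',(x,y,0)),1),np.round(proj('scene',(x,y,.046)),1))
E
```

```text
252 383 385 | 253 383 385 | 254 382 386 | 255 382 386 | 256 382 385 | 257 382 385 | 258 382 385 | 259 382 385 | 260 381 385 | 261 381 384 | 262 381 384 | 263 379 384 | 264 380 384 | 265 381 383 | 
base [ 0.5631 -0.3197  0.    ] top [ 0.571 -0.317  0.046]
(0.566, -0.318) [381.7 264.4] [383.7 253.6]
(0.566, -0.322) [383.  265.2] [385.2 254.4]
(0.56, -0.32) [381.1 266.4] [383.2 255.6]
```

```bash
python3 go.py .577 -.324 .020 66 38
```

```text
t 22.0 pos [ 0.53   -0.3043  0.0516] rot [3.141 0.593 2.724] F [-0.4 -0.5  1.1] open 0.0426
tool z target [ 0.562 -0.25  -0.788] x [-0.72   0.321 -0.616]
row [[-0.049, 0.002, 0.109], [0.0, -0.022, 0.0]] rows needed 1.2 0.5
```

```bash
python3 -m pendant '[[[-0.012,0,0.027],[0,-0.005,0]],[[-0.025,0.001,0.055],[0,-0.011,0]],[[-0.037,0.002,0.082],[0,-0.016,0]],[[-0.049,0.002,0.109],[0,-0.022,0]],[[-0.049,0.002,0.109],[0,-0.022,0]]]' ; python3 -m pendant '[[[0,0,0],[0,0,0]],[[0,0,0],[0,0,0]]]'; python3 go.py .577 -.324 .020 66 38;python3 - <<'E'
from h import *
a,_=grab('scene','s9')
cv2.imwrite('pics/c12.png',cv2.resize(a[215:295,330:430,::-1],(750,600)))
E
```

```text
time_s: 22.5
eef_pos: [0.5776, -0.3241, 0.0195]
ee_rot: [3.141, 0.662, 2.725]
contact_force: [0.5, 0.2, 0.2]
opening: 0.0423
time_s: 22.7
eef_pos: [0.5766, -0.3241, 0.0204]
ee_rot: [-3.141, 0.662, 2.726]
contact_force: [-0.2, -0.1, -0.3]
opening: 0.0424
t 22.7 pos [ 0.5766 -0.3241  0.0204] rot [-3.141  0.662  2.726] F [-0.2 -0.1 -0.3] open 0.0424
tool z target [ 0.562 -0.25  -0.788] x [-0.72   0.321 -0.616]
row [[-0.0, 0.001, 0.001], [0.0, -0.0, 0.001]] rows needed 0.0 0.0
```

View pics/c12.png

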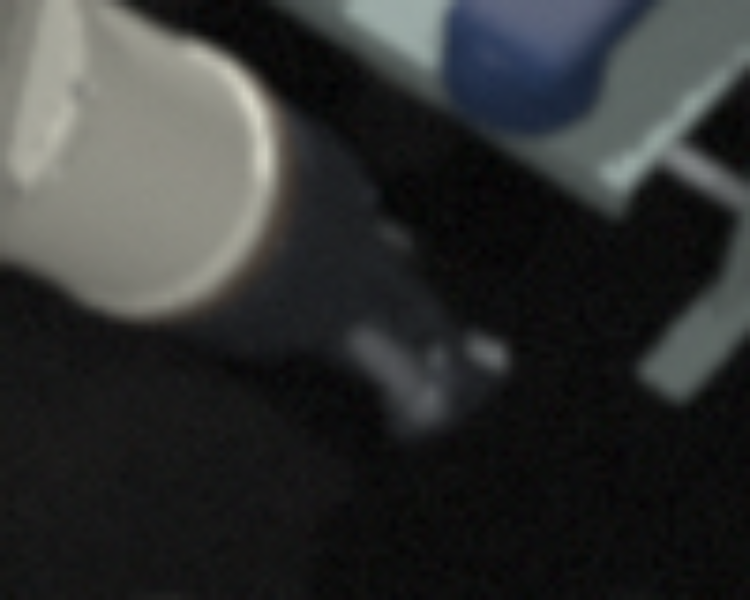

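```bash
python3 - <<'E'
from h import *
import numpy as np
f=lambda P:(np.array(proj('scene',P))-[330,215])*7.5
for n,P in dict(tcp=(.5766,-.324,.02),tipL=(.5852,-.3049,.02),tipR=(.568,-.3434,.02),pinbase=(.5665,-.319,0),pintop=(.5665,-.319,.046)).items(): print(n,f(P).round())
p,d=load('s9');C=cloud('scene',d)
for (u,v) in ((490,355),(435,355),(420,410),(395,235)): print((u,v),C[int(215+v/7.5),int(330+u/7.5)].round(3),p[int(215+v/7.5),int(330+u/7.5)])
E
```

```text
tcp [426. 323.]
tipL [390. 278.]
tipR [464. 369.]
pinbase [391. 371.]
pintop [407. 290.]
(490, 355) [ 0.562 -0.352  0.044] [101 105 106]
(435, 355) [ 0.511 -0.354  0.105] [71 75 77]
(420, 410) [ 0.494 -0.359  0.102] [79 82 85]
(395, 235) [ 0.588 -0.301  0.039] [54 57 56]
```

```bash
python3 -m pendant '[[[0,0,0],[0,0,0]],[[0,0,0],[0,0,0]],[[0,0,0],[0,0,0]],[[0,0,0],[0,0,0]],[[0,0,0],[0,0,0]]]' 0 60;  python3 -m pendant '[[[0,0,0],[0,0,0]],[[0,0,0],[0,0,0]]]'
```

```text
time_s: 23.25
eef_pos: [0.5767, -0.325, 0.02]
ee_rot: [-3.141, 0.663, 2.724]
contact_force: [-2.8, 0.2, 4.2]
opening: 0.0077
time_s: 23.45
eef_pos: [0.5767, -0.325, 0.02]
ee_rot: [-3.141, 0.663, 2.724]
contact_force: [-3.2, -0.3, 5.8]
opening: 0.0074
```

```bash
python3 go.py .535 -.307 .055 66 34|tail -1; python3 - <<'E'
from chain import *
from cell import r
q0=np.array(r.state()['joint_pos']);J=66
run(q0,[(.577,-.324,.035,J,38),(.535,-.307,.055,J,34),(.48,-.28,.11,J-10,22),(.46,-.2,.2,J,10),(.47,0,.22,90,5),(.5,.14,.16,96,0),(.5,.14,.04,96,0)])
E
```

```text
row [[0.028, -0.001, -0.111], [0.0, 0.022, 0.0]] rows needed 1.1 0.5
(0.577, -0.324, 0.035, 66, 38) err mm 0.0 deg 0.0 [ 1.02  0.7  -0.61  2.19  2.51  0.4  -0.66] m 0.21 el [ 0.16 -0.28  0.73] wr [ 0.38 -0.23  0.32]
(0.535, -0.307, 0.055, 66, 34) err mm 0.0 deg 0.0 [ 0.98  0.57 -0.54  2.25  2.4   0.28 -0.62] m 0.09 el [ 0.14 -0.23  0.77] wr [ 0.35 -0.23  0.35]
(0.48, -0.28, 0.11, 56, 22) err mm 0.0 deg 0.0 [ 0.94  0.36 -0.56  2.21  0.82  0.34  0.67] m 0.15 el [ 0.09 -0.15  0.82] wr [ 0.37 -0.2   0.44]
(0.46, -0.2, 0.2, 66, 10) err mm 0.0 deg 0.0 [ 1.21  0.25 -0.96  2.08  0.33  0.77  1.21] m 0.34 el [ 0.03 -0.12  0.84] wr [ 0.4  -0.17  0.55]
(0.47, 0, 0.22, 90, 5) err mm 0.0 deg 0.0 [ 0.97  0.26 -1.15  2.05  0.32  0.92  1.22] m 0.37 el [ 0.06 -0.12  0.84] wr [0.44 0.   0.58]
(0.5, 0.14, 0.16, 96, 0) err mm 0.0 deg 0.0 [ 0.47  0.52 -1.01  1.93  0.53  0.98  0.89] m 0.49 el [ 0.22 -0.13  0.78] wr [0.5  0.14 0.52]
(0.5, 0.14, 0.04, 96, 0) err mm 0.0 deg 0.0 [ 0.33  0.69 -0.84  2.    0.73  0.79  0.74] m 0.42 el [ 0.3  -0.12  0.74] wr [0.5  0.14 0.4 ]
```

```bash
python3 -m pendant '[[[-0.012,0,-0.016],[0,0,0]],[[-0.012,0,-0.035],[0,0.004,0]],[[0,0,-0.06],[0,0.01,0]],[[0.014,0,-0.085],[0,0.016,0]],[[0.028,-0.001,-0.111],[0,0.022,0]]]' ; python3 go.py .48 -.28 .11 56 22; tail -1 log.jsonl;python3 - <<'E'
from h import *
a,_=grab('scene','s10')
cv2.imwrite('pics/c13.png',cv2.resize(a[200:300,320:445,::-1],(750,600)))
E
```

```text
time_s: 23.95
eef_pos: [0.5347, -0.3064, 0.0554]
ee_rot: [3.141, 0.592, 2.724]
contact_force: [-0.4, -0.0, -0.1]
opening: 0.0076
t 23.95 pos [ 0.5347 -0.3064  0.0554] rot [3.141 0.592 2.724] F [-0.4 -0.  -0.1] open 0.0076
tool z target [ 0.311 -0.209 -0.927] x [-0.769  0.518 -0.375]
row [[0.04, 0.004, -0.158], [0.027, 0.066, 0.049]] rows needed 1.6 1.8
[[0.9782067880318895, 0.5652798342338581, -0.5448078124548342, 2.247630429200997, 2.399181285374471, 0.2737354474668421, -0.6169503838055479], [0.5347087026148647, -0.30638020778859487, 0.055358303174526044], [3.1407062298389365, 0.5920653046076301, 2.7236583044013787], [-0.11766020136124186, -0.39067570518752176, 0.20132269592980584, 0.18415795596373416, -0.32000949843903964, -0.3564147665575485, 0.14537822916342336]]
```

View pics/c13.png

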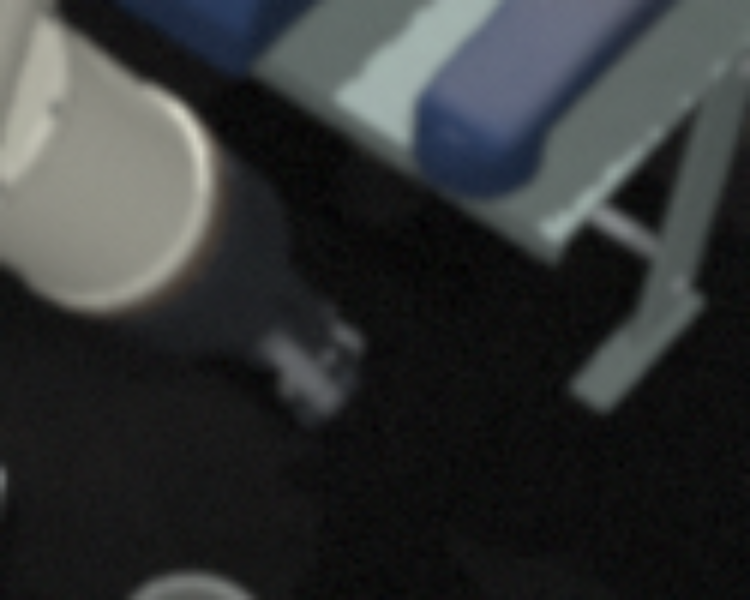

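The pin no longer stands at its old place (about 382,260 in the full image), and the jaws are stopped at 7.6 mm, so it is held. Backing out.

```bash
python3 -m pendant '[[[0.016,0.001,-0.03],[0.005,0.013,0.01]],[[0.024,0.002,-0.06],[0.011,0.026,0.02]],[[0.03,0.003,-0.095],[0.016,0.04,0.03]],[[0.035,0.004,-0.127],[0.022,0.053,0.04]],[[0.04,0.004,-0.158],[0.027,0.066,0.049]]]' ; python3 -m pendant '[[[0,0,0],[0,0,0]],[[0,0,0],[0,0,0]]]'; python3 go.py .48 -.28 .11 56 22|tail -1; python3 go.py .46 -.2 .2 66 10;  tail -1 log.jsonl
```

```text
time_s: 24.5
eef_pos: [0.4955, -0.3038, 0.0875]
ee_rot: [-3.107, 0.471, 2.612]
contact_force: [-0.2, -0.0, -0.8]
opening: 0.0074
time_s: 24.7
eef_pos: [0.4965, -0.3042, 0.0878]
ee_rot: [-3.107, 0.474, 2.614]
contact_force: [-0.4, -0.5, -0.2]
opening: 0.0071
row [[0.027, 0.023, -0.065], [-0.002, 0.029, 0.019]] rows needed 0.7 0.7
t 24.7 pos [ 0.4965 -0.3042  0.0878] rot [-3.107  0.474  2.614] F [-0.4 -0.5 -0.2] open 0.0071
tool z target [ 0.159 -0.071 -0.985] x [-0.9    0.401 -0.174]
row [[0.047, 0.134, -0.281], [-0.022, 0.095, -0.035]] rows needed 3.1 2.2
[[0.8533944511211066, 0.4123536588497982, -0.44447111014110535, 2.2385232403977677, 1.3778312699889992, 0.2321365431465168, 0.2019370342846928], [0.4965121420033986, -0.3041672189370146, 0.08776957482976105], [-3.1067889540848523, 0.47370629449197654, 2.6140571954137557], [0.006240073289212854, 0.015197054904454955, 0.0008572906812904427, 0.009160379216197828, 0.016877074208876373, 0.000921266772812268, 0.0029058335305926454]]
```

```bash
python3 -m pendant '[[[0.013,0.012,-0.032],[0,0.015,0.01]],[[0.027,0.023,-0.065],[-0.002,0.029,0.019]],[[0.035,0.06,-0.14],[-0.01,0.05,0]],[[0.04,0.1,-0.21],[-0.016,0.07,-0.018]],[[0.047,0.134,-0.281],[-0.022,0.095,-0.035]]]' ; python3 -m pendant '[[[0,0,0],[0,0,0]]]'; python3 go.py .465 0 .22 90 5;  tail -1 log.jsonl
```

```text
time_s: 25.2
eef_pos: [0.4582, -0.1998, 0.2]
ee_rot: [-3.141, 0.167, 2.724]
contact_force: [1.5, -1.7, -1.5]
opening: 0.0075
time_s: 25.3
eef_pos: [0.4637, -0.199, 0.2042]
ee_rot: [-3.14, 0.178, 2.727]
contact_force: [1.4, -0.9, -0.9]
opening: 0.0076
t 25.3 pos [ 0.4637 -0.199   0.2042] rot [-3.14   0.178  2.727] F [ 1.4 -0.9 -0.9] open 0.0076
tool z target [ 0.087  0.    -0.996] x [-0.996  0.    -0.087]
row [[0.15, 0.365, -0.06], [-0.018, 0.028, -0.131]] rows needed 4.0 2.8
[[1.286343454139184, 0.27985237799165935, -1.0654750695829824, 2.0704902038295496, 0.3894547304491667, 0.7901468218552864, 1.159304583742291], [0.46367516520807184, -0.19903964270485333, 0.20422891633064438], [-3.139834737204045, 0.17792128297669296, 2.727010807645275], [-0.03094786418283225, 0.03609520793979579, 0.13035207771208135, 0.07514863516189237, 0.13271515662037925, -0.13573613746600127, -0.11767537891812299]]
```

```bash
python3 -m pendant '[[[0.15,0.365,-0.06],[-0.018,0.028,-0.131]],[[0.15,0.365,-0.06],[-0.018,0.028,-0.131]],[[0.15,0.365,-0.06],[-0.018,0.028,-0.131]],[[0.15,0.365,-0.06],[-0.018,0.028,-0.131]],[[0.15,0.365,-0.06],[-0.018,0.028,-0.131]]]' ; python3 - <<'E'
from h import *
a,_=grab('scene','s11');b,_=grab('top','t11')
cv2.imwrite('pics/c14.png',cv2.resize(a[110:230,170:320,::-1],(750,600)))
E
python3 - <<'E'
import seg
from seg import *
setup('scene','s11')
from seg import X,Y,Z,hsv,g
rep('ring',box(.45,.56,.11,.2)&(g>150)&(Z>.01)&(Z<.032),.021)
rep('block',box(.45,.56,.02,.12)&(g>150)&(hsv[...,1]<40)&(Z>.024)&(Z<.036),.029)
E
python3 go.py .497 .14 .13 96 0
```

```text
time_s: 25.8
eef_pos: [0.4626, 0.0047, 0.2169]
ee_rot: [3.139, 0.087, -3.137]
contact_force: [0.0, 0.4, -0.1]
opening: 0.0074
scene ring 245 px 225.0 194.0 mean [0.5008 0.1455] rect c [501.1 145.4] wh [56.3 58.8] ang 36.3 medz 0.0198
scene block 197 px 247.0 202.0 mean [0.5079 0.0723] rect c [507.5  72.2] wh [59.5 33.4] ang 6.7 medz 0.028
t 25.9 pos [ 0.462  -0.0013  0.2158] rot [3.141 0.084 3.14 ] F [-0.7 -1.2  0.1] open 0.0076
tool z target [-0.  0. -1.] x [-0.995 -0.105 -0.   ]
row [[-0.055, 0.283, 0.177], [-0.001, 0.027, -0.034]] rows needed 3.4 0.9
```

View pics/c14.png

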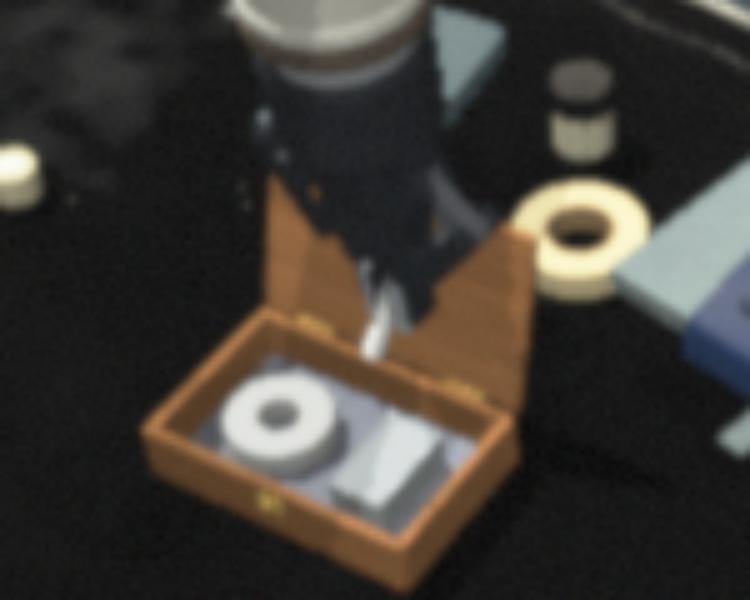

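The pin (crop about 378,330) is held, tilted with its lower end toward the front. The block and the ring lie flat. I place the pin on the ring.

```bash
python3 go.py .5 .147 .09 96.3 0|tail -1; python3 -m pendant '[[[-0.02,0.09,0.03],[0,0.009,-0.012]],[[-0.04,0.18,0.08],[0,0.018,-0.024]],[[-0.058,0.28,0.16],[0,0.027,-0.034]],[[-0.058,0.297,0.257],[0,0.027,-0.035]],[[-0.058,0.297,0.257],[0,0.027,-0.035]]]';python3 -m pendant '[[[0,0,0],[0,0,0]]]'; python3 go.py .5 .147 .045 96.3 0
```

```text
row [[-0.054, 0.297, 0.257], [-0.001, 0.027, -0.036]] rows needed 4.0 0.9
time_s: 26.4
eef_pos: [0.5003, 0.1472, 0.0863]
ee_rot: [-3.14, -0.007, -3.035]
contact_force: [-0.7, -0.9, -0.0]
opening: 0.0073
time_s: 26.5
eef_pos: [0.5005, 0.1462, 0.0886]
ee_rot: [-3.14, -0.007, -3.036]
contact_force: [0.6, -0.3, 0.4]
opening: 0.0075
t 26.5 pos [0.5005 0.1462 0.0886] rot [-3.14  -0.007 -3.036] F [ 0.6 -0.3  0.4] open 0.0075
tool z target [-0.  0. -1.] x [-0.994 -0.11  -0.   ]
row [[0.0, 0.002, 0.087], [-0.001, -0.002, -0.001]] rows needed 0.9 0.1
```

```bash
python3 -m pendant '[[[0,0.002,0.045],[0,0,0]],[[0,0.002,0.087],[0,0,0]],[[0,0.002,0.095],[0,0,0]],[[0,0.002,0.095],[0,0,0]]]'; python3 - <<'E'
from h import *
a,_=grab('scene','s12')
cv2.imwrite('pics/c15.png',cv2.resize(a[150:240,180:292,::-1],(746,600)))
E
python3 -m pendant '[[[0,0,0.004],[0,0,0]],[[0,0,0.006],[0,0,0]],[[0,0,0.006],[0,0,0]]]'
```

```text
time_s: 26.9
eef_pos: [0.5026, 0.1468, 0.0448]
ee_rot: [-3.14, -0.001, -3.038]
contact_force: [0.2, -0.8, -1.1]
opening: 0.0075
time_s: 27.25
eef_pos: [0.5023, 0.1487, 0.0415]
ee_rot: [-3.141, -0.001, -3.036]
contact_force: [-0.2, 0.0, -0.2]
opening: 0.0073
```

View pics/c15.png

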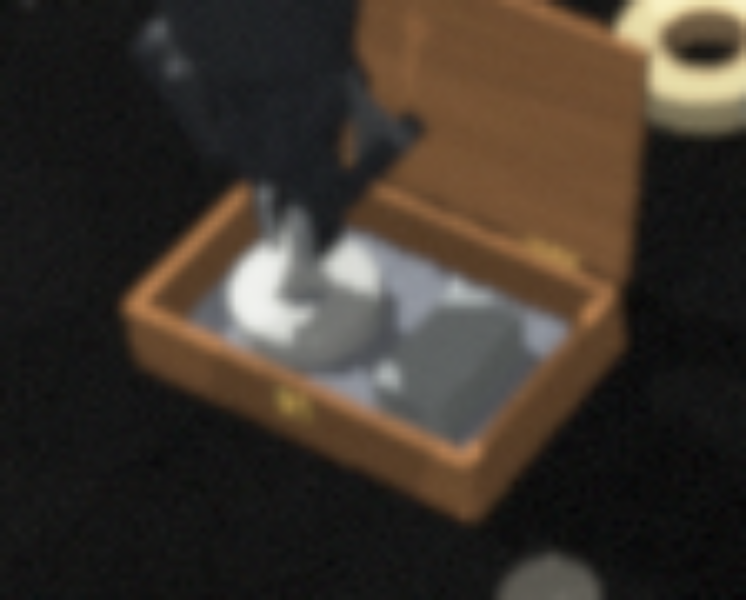

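```bash
python3 - <<'E'
from h import *
p,d=load('s12');C=cloud('scene',d)
for h in(.025,.03,.035): print(h,ray('scene',224.3,194.6,h).round(4))
for (u,v) in((295,297),(297,270),(297,250)): print(C[int(150+v/6.66),int(180+u/6.66)].round(4))
cv2.imwrite('pics/c16.png',cv2.resize(p[175:215,200:260,::-1],(780,520),interpolation=cv2.INTER_CUBIC))
print(proj('scene',(.5005,.147,.021)))
E
```

```text
0.025 [0.4935 0.1419 0.025 ]
0.03 [0.4905 0.1383 0.03  ]
0.035 [0.4875 0.1346 0.035 ]
[0.5073 0.1592 0.0042]
[0.5076 0.1564 0.0221]
[0.4925 0.1362 0.0598]
(np.float64(224.8237966717462), np.float64(193.2766070192339))
```

View pics/c16.png

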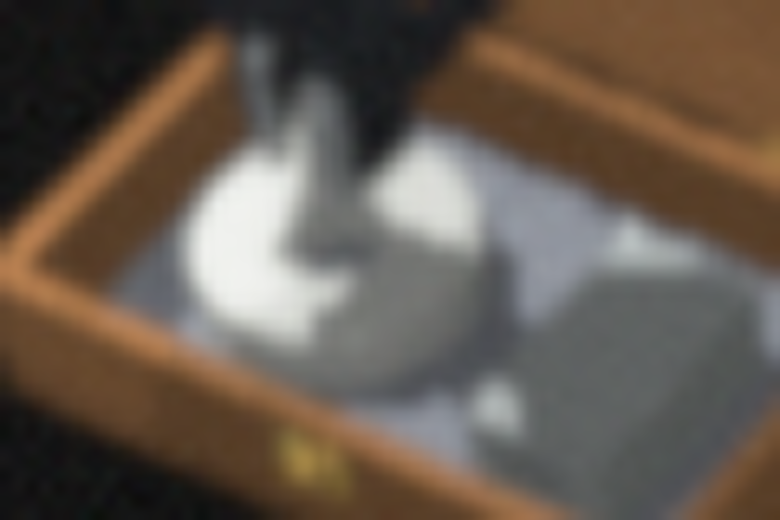

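```bash
python3 go.py .504 .127 .042 96.3 0 ; python3 - <<'E'
from h import *
b,_=grab('top','t12');cv2.imwrite('pics/c17.png',cv2.resize(b[150:260,160:300,::-1],(764,600)))
E
```

```text
t 27.25 pos [0.5023 0.1487 0.0415] rot [-3.141e+00 -1.000e-03 -3.036e+00] F [-0.2  0.  -0.2] open 0.0073
tool z target [-0.  0. -1.] x [-0.994 -0.11  -0.   ]
row [[0.001, -0.044, -0.001], [-0.0, -0.0, -0.001]] rows needed 0.4 0.0
```

View pics/c17.png

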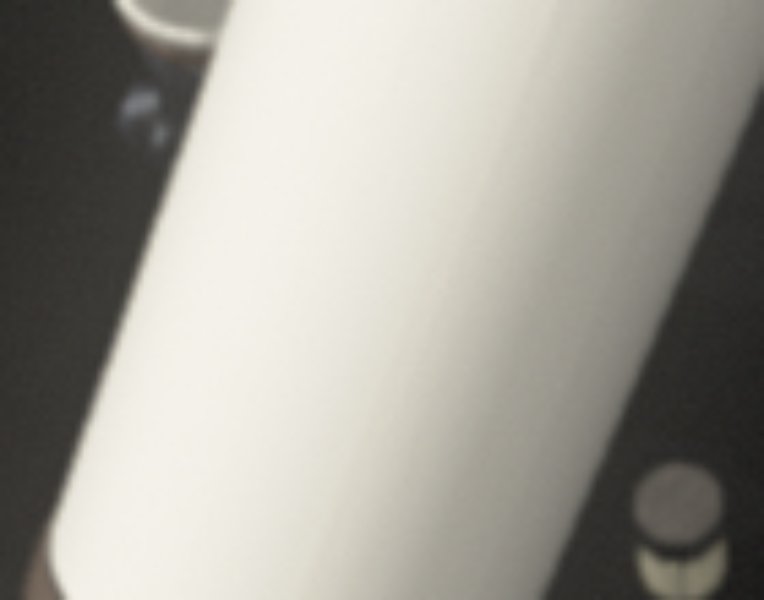

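The arm blocks the top view of the case. I shift the pin off the bore to the ring's right side and feel for contact there.

```bash
python3 -m pendant '[[[0,-0.022,-0.002],[0,0,0]],[[0,-0.044,-0.002],[0,0,0]],[[0,-0.044,-0.002],[0,0,0]]]';  python3 -m pendant '[[[0,0,0.006],[0,0,0]],[[0,0,0.01],[0,0,0]],[[0,0,0.012],[0,0,0]],[[0,0,0.012],[0,0,0]]]'; python3 - <<'E'
from h import *
a,_=grab('scene','s13')
cv2.imwrite('pics/c18.png',cv2.resize(a[170:225,195:275,::-1],(800,550),interpolation=cv2.INTER_CUBIC))
E
python3 -m pendant '[[[0,0,0.003],[0,0,0]],[[0,0,0.004],[0,0,0]],[[0,0,0.004],[0,0,0]]]'
```

```text
time_s: 27.6
eef_pos: [0.5045, 0.1239, 0.0416]
ee_rot: [-3.139, -0.003, -3.039]
contact_force: [1.0, -0.3, -0.6]
opening: 0.0079
time_s: 28.0
eef_pos: [0.5039, 0.1274, 0.0357]
ee_rot: [-3.141, -0.002, -3.035]
contact_force: [1.0, 0.9, 0.2]
opening: 0.0075
time_s: 28.35
eef_pos: [0.5041, 0.127, 0.0339]
ee_rot: [-3.141, -0.002, -3.036]
contact_force: [-0.4, -0.2, -0.7]
opening: 0.0074
```

View pics/c18.png

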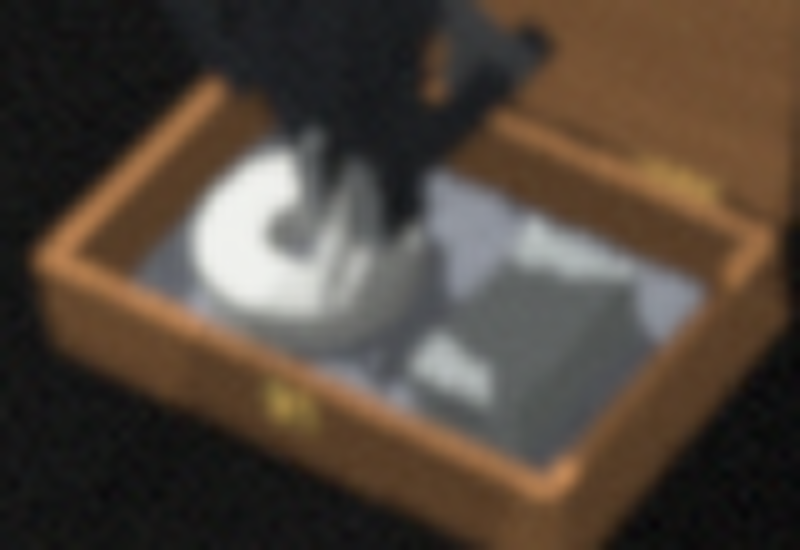

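```bash
python3 -m pendant '[[[0,0,0.003],[0,0,0]],[[0,0,0.004],[0,0,0]],[[0,0,0.004],[0,0,0]]]'; python3 -m pendant '[[[0,0,0.003],[0,0,0]],[[0,0,0.004],[0,0,0]],[[0,0,0.004],[0,0,0]]]'; python3 -m pendant '[[[0,0,0.003],[0,0,0]],[[0,0,0.004],[0,0,0]],[[0,0,0.004],[0,0,0]]]'
```

```text
time_s: 28.65
eef_pos: [0.5041, 0.1269, 0.0319]
ee_rot: [-3.141, -0.002, -3.036]
contact_force: [-1.3, -0.2, -0.0]
opening: 0.0075
time_s: 28.95
eef_pos: [0.5042, 0.127, 0.0299]
ee_rot: [-3.141, -0.002, -3.036]
contact_force: [0.4, 1.0, 0.7]
opening: 0.0075
time_s: 29.25
eef_pos: [0.5039, 0.1267, 0.0277]
ee_rot: [-3.141, -0.002, -3.036]
contact_force: [-0.1, -0.6, -0.0]
opening: 0.0072
```

```bash
python3 -m pendant '[[[0,0,0.002],[0,0,0]],[[0,0,0.003],[0,0,0]],[[0,0,0.003],[0,0,0]]]'; python3 -m pendant '[[[0,0,0.002],[0,0,0]],[[0,0,0.003],[0,0,0]],[[0,0,0.003],[0,0,0]]]'; python3 - <<'E'
from h import *
a,_=grab('scene','s14')
cv2.imwrite('pics/c19.png',cv2.resize(a[170:225,195:275,::-1],(800,550),interpolation=cv2.INTER_CUBIC))
E
```

```text
time_s: 29.55
eef_pos: [0.5038, 0.1267, 0.0263]
ee_rot: [-3.141, -0.002, -3.036]
contact_force: [-0.9, -0.3, 1.1]
opening: 0.0077
time_s: 29.85
eef_pos: [0.5038, 0.1266, 0.0248]
ee_rot: [-3.141, -0.003, -3.036]
contact_force: [-2.3, -2.1, 3.0]
opening: 0.0078
```

View pics/c19.png

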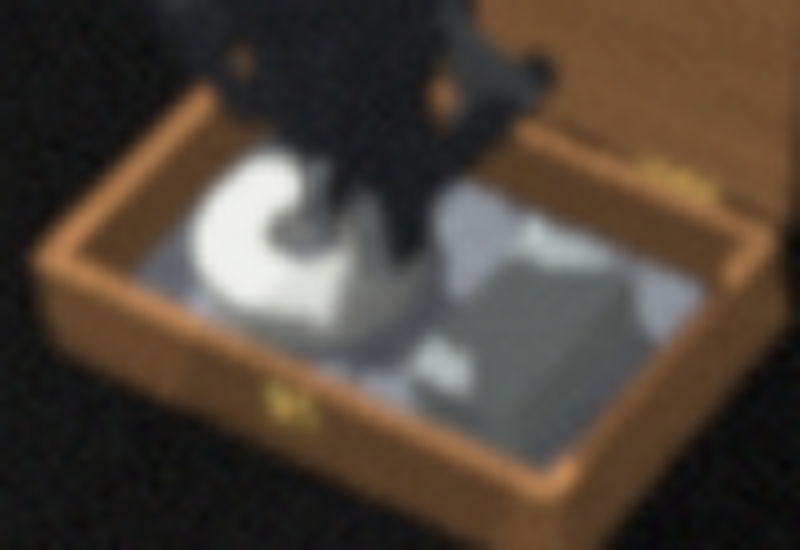

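```bash
python3 -m pendant '[[[0,0,-0.002],[0,0,0]],[[0,0,-0.002],[0,0,0]]]'; python3 -m pendant '[[[0,0,0],[0,0,0]],[[0,0,0],[0,0,0]],[[0,0,0],[0,0,0]],[[0,0,0],[0,0,0]]]' 0.25 40; python3 - <<'E'
from h import *
a,_=grab('scene','s15')
cv2.imwrite('pics/c20.png',cv2.resize(a[170:225,195:275,::-1],(800,550),interpolation=cv2.INTER_CUBIC))
E
```

```text
time_s: 30.1
eef_pos: [0.5044, 0.1274, 0.0261]
ee_rot: [3.141, -0.001, -3.036]
contact_force: [-1.2, -1.8, 2.9]
opening: 0.0077
time_s: 30.5
eef_pos: [0.5044, 0.1271, 0.026]
ee_rot: [-3.141, -0.001, -3.036]
contact_force: [-0.5, -0.4, 0.8]
opening: 0.0215
```

View pics/c20.png

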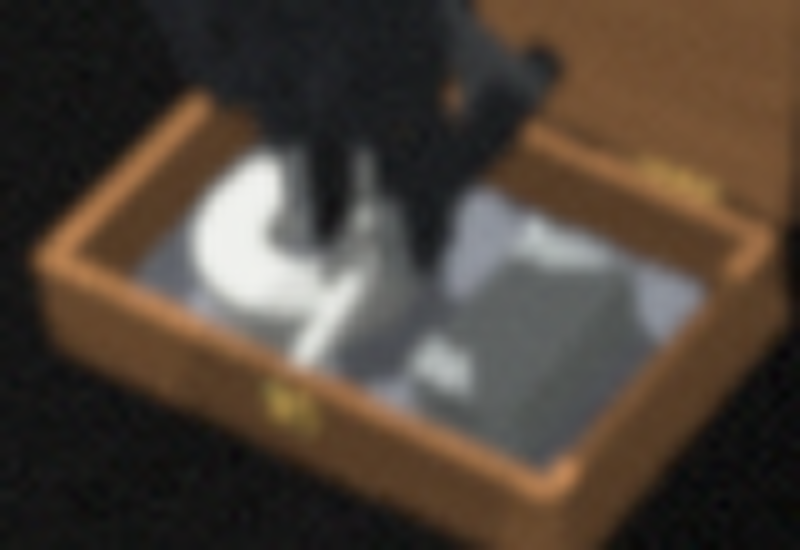

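```bash
python3 -m pendant '[[[0,0,-0.05],[0,0,0]],[[0,0,-0.15],[0,0,0]],[[0,0,-0.25],[0,0,0]],[[0,0,-0.35],[0,0,0]],[[0,0,-0.35],[0,0,0]]]'; python3 - <<'E'
from h import *
a,d=grab('scene','s16')
cv2.imwrite('pics/c21.png',cv2.resize(a[150:235,180:295,::-1],(800,591),interpolation=cv2.INTER_CUBIC))
E
python3 - <<'E'
import seg
from seg import *
setup('scene','s16')
from seg import C
for u,v in ((244,196),(240,199),(236,200),(232,202),(230,204),(228,206),(225,207)): print((u,v),C[v,u].round(3))
E
```

```text
time_s: 31.05
eef_pos: [0.5083, 0.1294, 0.2073]
ee_rot: [3.141, 0.009, -3.035]
contact_force: [0.7, 0.1, -0.3]
opening: 0.0215
(244, 196) [0.534 0.108 0.006]
(240, 199) [0.519 0.11  0.005]
(236, 200) [0.512 0.119 0.002]
(232, 202) [0.496 0.119 0.008]
(230, 204) [0.49  0.121 0.003]
(228, 206) [0.481 0.12  0.004]
(225, 207) [0.456 0.103 0.034]
```

View pics/c21.png

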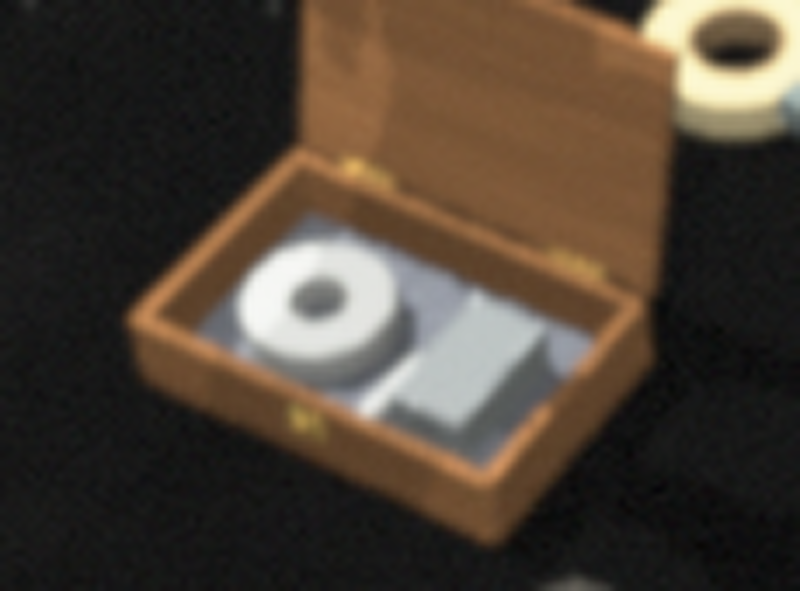

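```bash
python3 - <<'E'
import seg
from seg import *
setup('scene','s16')
from seg import C,g
s=.14375
for u,v in ((375,400),(385,392),(395,385),(405,375),(415,367),(425,358),(440,340)): 
    a,b=int(round(180+u*s)),int(round(150+v*s)); print((a,b),C[b,a].round(3),g[b,a])
print(ray('scene',180+370*s,150+400*s,.015),ray('scene',180+428*s,150+355*s,.015))
from scipy.spatial.transform import Rotation as R
s_=r.state();print(s_['eef_pos'],s_['opening'])
E
python3 go.py .62 .10 .21 96.3 0
```

```text
(234, 208) [0.482 0.098 0.01 ] 205
(235, 206) [0.487 0.099 0.012] 222
(237, 205) [0.485 0.087 0.027] 214
(238, 204) [0.486 0.084 0.032] 212
(240, 203) [0.495 0.086 0.026] 199
(241, 201) [0.5   0.086 0.03 ] 195
(243, 199) [0.507 0.085 0.032] 193
[0.47874753 0.09745121 0.015     ] [0.50981074 0.09484291 0.015     ]
[0.50679511 0.12794692 0.20438527] 0.021521624084737307
t 31.1 pos [0.5068 0.1279 0.2044] rot [-3.141  0.005 -3.036] F [-0.4 -0.8  0.2] open 0.0215
tool z target [-0.  0. -1.] x [-0.994 -0.11  -0.   ]
row [[-0.219, -0.079, -0.01], [-0.0, 0.002, -0.001]] rows needed 2.3 0.0
```

```bash
python3 go.py .63 .115 .21 96.3 0|tail -1; python3 -m pendant '[[[-0.08,-0.015,-0.012],[0,0,0]],[[-0.16,-0.03,-0.012],[0,0,0]],[[-0.242,-0.05,-0.012],[0,0,0]],[[-0.242,-0.05,-0.012],[0,0,0]],[[-0.242,-0.05,-0.012],[0,0,0]]]' 0; python3 go.py .63 .115 .115 96.3 0; python3 - <<'E'
from h import *
a,d=grab('scene','s17')
cv2.imwrite('pics/c22.png',cv2.resize(a[60:240,180:380,::-1],(660,594),interpolation=cv2.INTER_CUBIC))
E
```

```text
row [[-0.242, -0.052, -0.01], [-0.0, 0.002, -0.001]] rows needed 2.5 0.0
time_s: 31.6
eef_pos: [0.6268, 0.1149, 0.2046]
ee_rot: [3.141, -0.005, -3.036]
contact_force: [-0.5, 0.0, -0.3]
opening: -0.0003
t 31.6 pos [0.6268 0.1149 0.2046] rot [ 3.141 -0.005 -3.036] F [-0.5  0.  -0.3] open -0.0003
tool z target [-0.  0. -1.] x [-0.994 -0.11  -0.   ]
row [[-0.007, -0.001, 0.179], [0.0, -0.002, -0.001]] rows needed 1.8 0.0
```

View pics/c22.png

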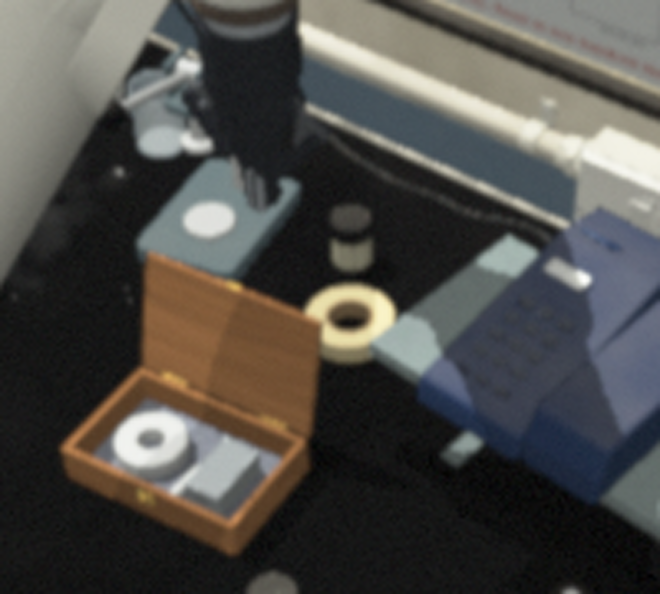

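The gripper (crop about 255,190) is behind the lid and to the right of the press. The pin shows flat between the ring and the block (about 185,482). I lower behind the lid and pull it forward.

```bash
python3 -m pendant '[[[-0.007,0,0.06],[0,0,0]],[[-0.007,0,0.12],[0,0,0]],[[-0.007,0,0.175],[0,0,0]],[[-0.007,0,0.175],[0,0,0]]]'; python3 -m pendant '[[[0.03,0,0],[0,0,0]],[[0.06,0,0],[0,0,0]],[[0.08,0,0],[0,0,0]],[[0.1,0,0],[0,0,0]],[[0.12,0,0],[0,0,0]]]'
```

```text
time_s: 32.05
eef_pos: [0.6265, 0.1144, 0.1152]
ee_rot: [-3.14, -0.01, -3.034]
contact_force: [-0.9, 0.2, 0.1]
opening: -0.0003
time_s: 32.55
eef_pos: [0.5709, 0.1091, 0.1203]
ee_rot: [-3.141, -0.0, -3.036]
contact_force: [-0.1, 0.2, 0.6]
opening: -0.0001
```

```bash
python3 - <<'E'
from h import *
a,d=grab('scene','s18')
cv2.imwrite('pics/c23.png',cv2.resize(a[100:240,170:330,::-1],(686,600),interpolation=cv2.INTER_CUBIC))
E
```

```text
(no output)
```

View pics/c23.png

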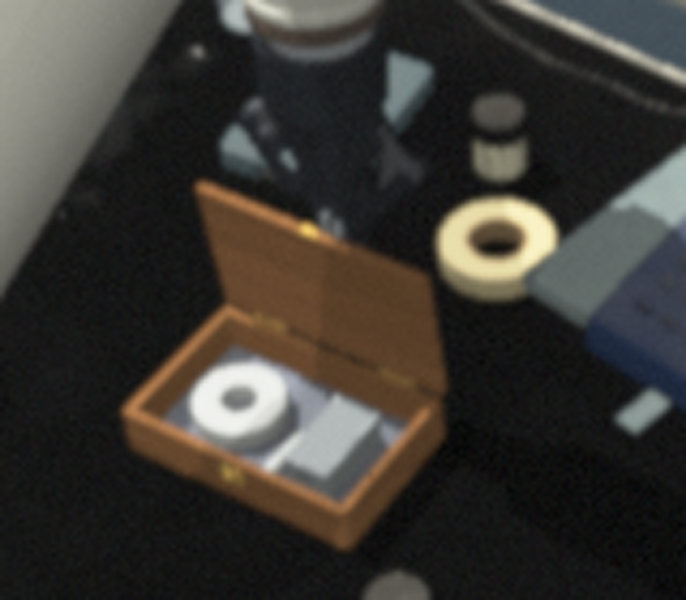

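The lid has moved with the finger to about upright, and I keep pulling.

```bash
python3 -m pendant '[[[0.02,0,0],[0,0,0]],[[0.04,0,0],[0,0,0]],[[0.06,0,0],[0,0,0]],[[0.08,0,0],[0,0,0]],[[0.1,0,0],[0,0,0]]]'; python3 -m pendant '[[[0,0,0],[0,0,0]],[[0,0,0],[0,0,0]],[[0,0,-0.02],[0,0,0]]]'; python3 - <<'E'
from h import *
a,d=grab('scene','s19')
cv2.imwrite('pics/c24.png',cv2.resize(a[100:240,170:330,::-1],(686,600),interpolation=cv2.INTER_CUBIC))
E
```

```text
time_s: 33.1
eef_pos: [0.5204, 0.1036, 0.1194]
ee_rot: [-3.141, -0.002, -3.036]
contact_force: [-0.4, 0.1, -0.2]
opening: 0.0002
time_s: 33.4
eef_pos: [0.521, 0.1034, 0.1289]
ee_rot: [-3.141, -0.004, -3.036]
contact_force: [-0.5, -0.4, -1.2]
opening: -0.0
```

View pics/c24.png

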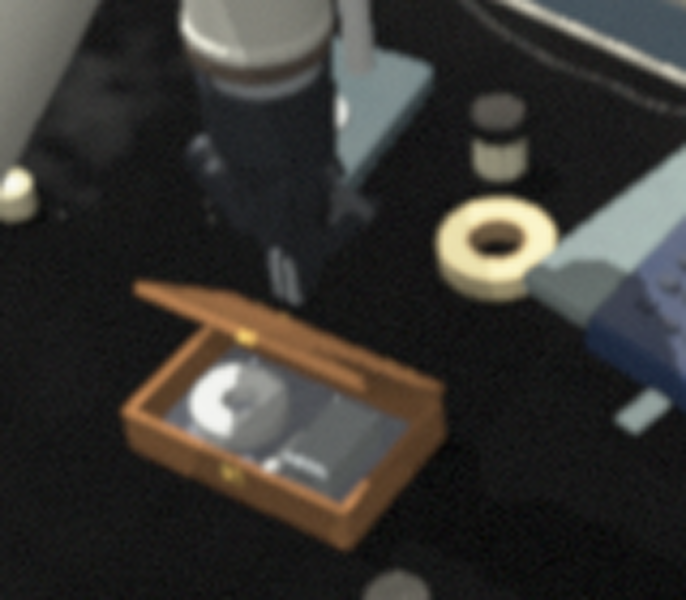

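The lid is falling. I raise the arm clear while it shuts.

```bash
python3 -m pendant '[[[0.02,0,-0.05],[0,0,0]],[[0.04,0,-0.12],[0,0,0]],[[0.06,0,-0.2],[0,0,0]],[[0.06,0,-0.28],[0,0,0]],[[0.06,0,-0.28],[0,0,0]]]'; python3 -m pendant '[[[0,0,0],[0,0,0]],[[0,0,0],[0,0,0]],[[0,0,0],[0,0,0]],[[0,0,0],[0,0,0]],[[0,0,0],[0,0,0]]]'; python3 - <<'E'
from h import *
a,d=grab('scene','s20');grab('top','t20')
cv2.imwrite('pics/c25.png',cv2.resize(a[130:330,170:400,::-1],(690,600),interpolation=cv2.INTER_CUBIC))
E
python3 - <<'E'
import seg
from seg import *
setup('scene','s20')
from seg import C,X,Y,Z,hsv
m=box(.43,.58,.0,.21)&(hsv[...,1]>90)&(Z>.034)&(Z<.08)
P=C[m];c=P.mean(0);u,s,vt=np.linalg.svd(P-c,full_matrices=False);print(len(P),c.round(4),vt[2].round(3),'z pct',np.percentile(P[:,2],[2,50,98]).round(4))
A=np.c_[P[:,0]-.502,P[:,1]-.11,np.ones(len(P))];print(np.linalg.lstsq(A,P[:,2],rcond=None)[0].round(4))
rep('lens',box(.36,.46,-.1,-.01)&(Z>.052)&(Z<.07),.06)
print(r.state()['contact_force'],r.state()['time_s'])
E
```

```text
time_s: 33.95
eef_pos: [0.495, 0.1025, 0.2751]
ee_rot: [-3.141, 0.008, -3.035]
contact_force: [0.4, -0.1, -0.3]
opening: 0.0001
time_s: 34.45
eef_pos: [0.4915, 0.1007, 0.2689]
ee_rot: [3.141, -0.003, -3.035]
contact_force: [0.7, 0.1, 0.2]
opening: 0.0001
2003 [0.5021 0.1056 0.0428] [-0.008 -0.002  1.   ] z pct [0.0364 0.043  0.0472]
[0.0082 0.0025 0.0428]
scene lens 175 px 262.0 241.0 mean [ 0.4141 -0.0625] rect c [414.3 -62.8] wh [40.1 38.1] ang 69.0 medz 0.059
[ 0.65399237 -0.36396971 -0.18061475] 34.55
```

View pics/c25.png

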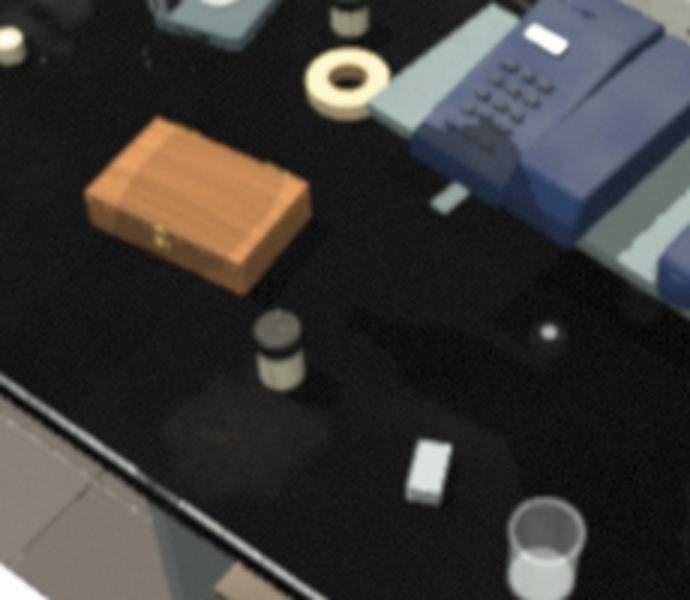

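View pics/t20.png

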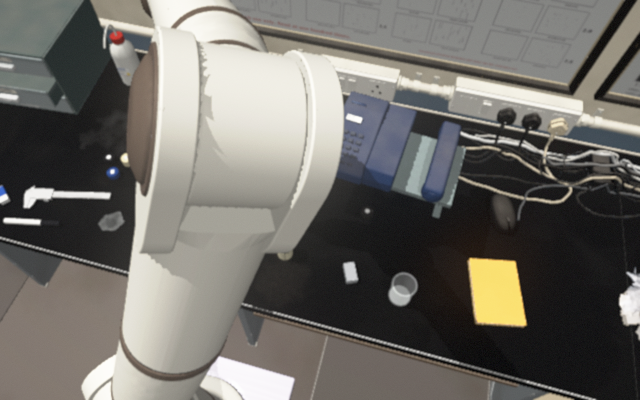

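```bash
python3 - <<'E'
from h import *
print(r.sign_off())
E
```

```text
the job is handed in; nothing more can be done
None
```

The job is handed in at about 34.6 s, and the last pictures show every item where it should be.

**What I did**
- The lens case came out of the case and stands upright on the worktop at about (0.415, −0.06).
- The larger gauge block, gripped from the front with the tool leaning 38°, went into the right half of the case.
- The gauge pin, gripped the same way, was let down tilted on the ring's edge. It tipped over and came to rest on the floor of the case between the ring gauge and the block.
- With shut fingers I pulled the lid forward from behind until it fell shut, then lifted the arm clear.

**Last checks**
- **Lid:** its top is flat, with a slope of about 0.008 at a height of about 43 mm, so it is shut to within measurement. The pictures before closing show block, ring and pin lying below the rim.
- **Lens case:** it is upright, with its top at 59–60 mm.
- **Left alone:** the beaker and the specimen mount are at the same pixels as at the start. The loupe under the riser was never visible, so I could not check it directly; the wrist force gave no sign of a bump there.
- **Contact force:** under 1 N at the end, with the arm about 0.22 m above the lid.

**What did not go to plan**
- The first try at leaning in reached only about 30°, because two wrist joints were at their limits. I backed out and went in with a different arm posture.
- Moving out near that posture, the tool drifted about 20–30 mm off its line; the force stayed low throughout.
- The top camera's view of the case was blocked by the arm at the end, so the final checks rest on the scene camera.

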